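# Lay out a tablet workstation

## Task

Lay this desk out for a right-handed person who sits on the robot's side and looks past the keyboard at the tablet: stand the speakers left and right of the tablet, the one with the volume knob on the right, each 4 cm clear of the tablet's side edge, facing the person squarely and with its front in line with the tablet's lower front edge. Lay the grey dock to the left of the keyboard and the white mouse to the right of it, each 4 cm clear of the keyboard's end, centred on it front to back and parallel to its ends, the mouse with its buttons away from the person, and put the orange drive on top of the dock, centred and lined up with it. Leave the keyboard, the tablet, the plant, the sticky notes and the tape where they are.

Things in the scene. Friction and masses are not known exactly. Their poses are not given: they have to be found in the camera images.
- keyboard: Slim aluminium keyboard with white keys, 240 mm wide (its y), 100 mm deep (its x), 20 mm high, standing loose on the desk (0.55 kg). Origin: centre of its underside. x points away from the seated person (towards the tablet), y to the person's left, z up. To be left alone.
- tablet: Black tablet, blue picture, 245 mm wide (its y), leaning back 30 degrees on an aluminium stand; in all 171 mm high, 0.95 kg, loose. Origin: on the desk below the middle of the glass's lower front edge. x points away from the person (glass faces -x), y to the person's left, z up. Foot plate: x -5 to 130 mm, y -75 to 75 mm; slab: x 0 (bottom) to 92 mm (top). To be left alone.
- speaker_left: Small box loudspeaker, 66 mm deep (its x), 62 mm wide (its y), 80 mm high, charcoal, with a pale front panel; its top is PLAIN. 0.3 kg give or take a third. Origin: centre of its underside. The front with the cone faces its -x, z up. Starts upright.
- speaker_right: Loudspeaker of the same size and colours (66 mm deep in x, 62 mm wide in y, body 80 mm high), but with a round silver VOLUME KNOB, 28 mm across and 10 mm high, on its top. 0.34 kg give or take a third. Origin: centre of its underside. The front with the cone faces its -x, z up. Starts upright.
- dock: Light grey docking station, a flat brick 110 mm long (its x), 66 mm wide (its y), 26 mm high, with sockets at both ends. 0.26 kg give or take a third. Origin: centre of its underside, z up.
- mouse: White computer mouse with a dark wheel, 100 mm long (its x, buttons and wheel at +x), 60 mm wide (its y; sides upright up to 16 mm), 35 mm high. 0.11 kg give or take a third. Origin: centre of its underside, z up.
- drive: Orange portable drive with a dark grey plate on top, 98 mm long (its x), 60 mm wide (its y), 15 mm high. 0.14 kg give or take a third. Origin: centre of its underside, z up.
- plant: Succulent in a terracotta pot, 68 mm across, about 105 mm high in all. Origin: centre of the pot's underside. To be left alone.
- notes: Small block of yellow, pink and green sticky notes, 50 by 38 mm, 18 mm high. Origin: centre of its underside. To be left alone.
- tape: Roll of blue tape lying flat, 50 mm across, 19 mm high. Origin: centre of its underside. To be left alone.
Things that resemble listed ones, but are neither listed nor needed, are in the scene too. Leave any green look-alike of the mouse alone. Leave any purple or yellow look-alike of the dock alone.

How it is judged:
By the outcome, as a careful person would: the job done as asked, in the order asked, and still so for the second after the job is handed in, with the robot touching nothing.
It also fails if it takes over 144 s, if anything falls off the work surface, if the arm or the gripper's body presses on something with over 40 N, if the wrist force passes 120 N, or if a joint passes its speed limit or range.

## Robot

A 6-joint arm with a two-finger parallel gripper is mounted at the origin on the work surface. World frame = base frame: x ahead of the robot, y to its left, z up, the work surface at z = 0. Lengths are in m, angles in rad, forces in N, time in s.
With the tool pointing down it reaches from about 0.35 to 0.775 m from the base axis. Payload 7.3 kg.
Tool frame: the origin (TCP) lies on the centre line of the jaws, within the pads' length; the fingertips stand 25 mm ahead of it and the grasp point (between the pads) lies 6 mm ahead of it; z points along the fingers, y is the direction in which the jaws open and shut (so a half turn about z gives the same grasp; the last joint's range is limited). The gripper opens to 92 mm and grips with 3 to 60 N. Pads are 19 mm wide; open, the fingers measure 130 mm over their backs; the gripper's body (75 mm by 190 mm) begins 47 mm behind the grasp point.
Start: joints at [-1.343, 0.342, 1.524, -0, 1.275, -0.146], TCP at [0.192, -0.489, 0.252] pointing down, gripper open.
Joint ranges: [-2.53, 2.53], [-0.77, 2.02], [0.04, 2.7], [-1, 4.14], [0.28, 2.66], [-3.11, 3.11]. Speed limits (rad/s): [2.57, 2.57, 3.14, 3.14, 3.14, 3.14].

## Interface

Orientations are given as [roll, pitch, yaw] about the fixed x, y, z axes, in that order (R = Rz(yaw) Ry(pitch) Rx(roll)).
In Python, from cell import telemetry, read_camera, workorder gives the robot as it stands.
- The arm moves only by the shell command python3 -m creep 'ROWS' [FORCE]. ROWS is JSON, one flat list of numbers, 5 for each row, row after row: the opening, from 0 (shut) to 1 (fully open), then the shift along the world's x, y, z in m, then the turn about the world's z in rad. A call has 1 to 12 rows; each row shifts and turns the pose as measured when the row begins; what a row does not reach is not made up. A row lasts 1/8 s, in which the tool goes at most 62.5 mm and 10.7 degrees, less where a joint would pass 70% of its speed; a pose out of reach is approached as far as the arm can. A call is refused whole if a number of a shift passes 0.0625 or a number of a turn 0.188, either way. A call with a gripper value outside its range is refused whole. The fingers move at their own pace and stop on an object; FORCE is the grip in N (left out, the last holds). Time passes only in rows, so rows that do not move let the fingers close. It gives the time, the measured TCP pose, the force and the opening at its end, in the units of the state.
- telemetry.observe(): the state, without advancing time (a new reading comes with each control period).
- read_camera(name): name is "scene" or "side" or "wrist"; returns a dict with "image" (420x560x3 uint8, red, green, blue), "fovy" (degrees; the focal length in pixels is half the picture's height over the tangent of half this angle, whatever the lens; pixels are square), "cx", "cy" (the principal point, pixels), "distortion" ([k1, k2, p1, p2, k3] as OpenCV has them; the pictures are not rectified), "R" (3x3) and "t" (3): a world point X has camera coordinates R X + t. Camera axes: x right, y down, z forward; pixel columns grow to the right and rows downward; lengths in m; the calibration is good to about 2 mm. A picture is of the moment at which its call begins. There is no depth.
- workorder.hand_in(): hands the job in, once; it reports no verdict.
The state is a dict: "time": time; "qpos": joint angles; "qvel": joint speeds; "joint_efforts": joint torques, N m; "tool_pos": TCP position; "tool_rot": TCP orientation; "contact_force": force on the tool from outside, world axes, zero at the start; "torque": the same for the moment, N m; "opening": finger opening in m.
Only numpy, scipy, OpenCV 4.12 (cv2) and the standard library are available. Lean on these libraries where they do the work, as an engineer would, in place of code of your own. Each camera call takes 0.05 s, during which the arm holds its last target.

## Working session

There is one attempt and no reset: what is moved stays moved. The work goes in short steps, Python scripts to look and compute and a shell command to move; the robot and the scene stay as the last step left them, time stands still between calls to the robot, and variables do not carry over. Pictures are saved under pics/ and viewed, and the job is handed in when it is done.

```bash
ls; mkdir -p pics; cat > h.py <<'E'
import numpy as np, cv2, json, pickle
from cell import telemetry, read_camera, workorder
def K(c):
    f=210/np.tan(np.radians(c['fovy'])/2)
    return np.array([[f,0,c['cx']],[0,f,c['cy']],[0,0,1.]])
def snap(n,fn):
    c=read_camera(n); cv2.imwrite(f'pics/{fn}.png',c['image'][:,:,::-1]); pickle.dump(c,open(f'pics/{fn}.pkl','wb')); return c
def load(fn): return pickle.load(open(f'pics/{fn}.pkl','rb'))
def cast(c,px,z):
    px=np.array(px,float).reshape(-1,1,2)
    u=cv2.undistortPoints(px,K(c),np.array(c['distortion'],float)).reshape(-1,2)
    R=np.array(c['R']);t=np.array(c['t'])
    o=-R.T@t; d=np.c_[u,np.ones(len(u))]@R
    return o+d*((z-o[2])/d[:,2])[:,None]
def proj(c,X):
    X=np.array(X,float).reshape(-1,3)
    return cv2.projectPoints(X,cv2.Rodrigues(np.array(c['R']))[0],np.array(c['t'],float),K(c),np.array(c['distortion'],float))[0].reshape(-1,2)
E
python3 - <<'E'
from h import *
for n in('scene','side','wrist'):
    c=snap(n,n+'0'); R=np.array(c['R']);print(n,c['fovy'],c['distortion'],-R.T@np.array(c['t']),R[2])
print(telemetry.observe())
E
```

```text
pics
scene 44.60170359306179 [-0.19492907  0.          0.          0.          0.        ] [ 1.3748854  -0.13553261  1.37164787] [-0.57860061  0.03583735 -0.8148233 ]
side 48.316173912765635 [-0.15195289  0.          0.          0.          0.        ] [-0.23773544 -1.36801663  0.83338714] [ 0.4222479   0.76313055 -0.48922232]
wrist 70.75568443823657 [-0.04231822  0.          0.          0.          0.        ] [ 0.26999458 -0.45786582  0.38405971] [-0.2872288  -0.11098619 -0.95141036]
{'time': 0.15, 'qpos': array([-1.34299740e+00,  3.42583027e-01,  1.52480619e+00, -2.56010107e-05,
        1.27543029e+00, -1.46001725e-01]), 'qvel': array([ 0.00069802, -0.00170695, -0.0038579 ,  0.00086238, -0.00046463,
        0.00031748]), 'joint_efforts': array([ 1.61863009e-03, -4.31466508e+01, -2.44355267e+01,  7.17494683e-02,
        5.37210074e-02, -8.38439632e-05]), 'tool_pos': array([ 0.19165399, -0.48845619,  0.25119104]), 'tool_rot': array([-3.14037529e+00, -1.54264473e-04,  3.73808029e-01]), 'contact_force': array([ 0.06470056,  0.39656561, -0.89977882]), 'torque': array([0.03090533, 0.01942397, 0.01033944]), 'opening': 0.09158843903519329}
```

View pics/scene0.png

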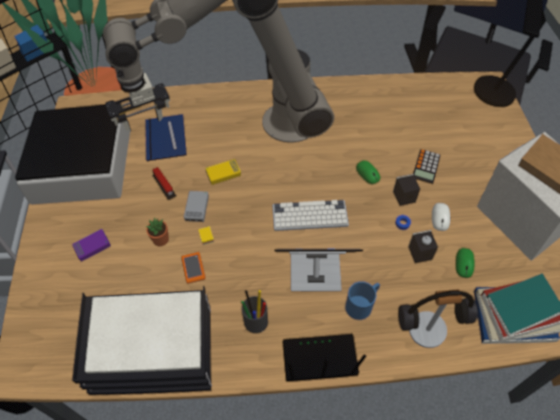

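View pics/side0.png

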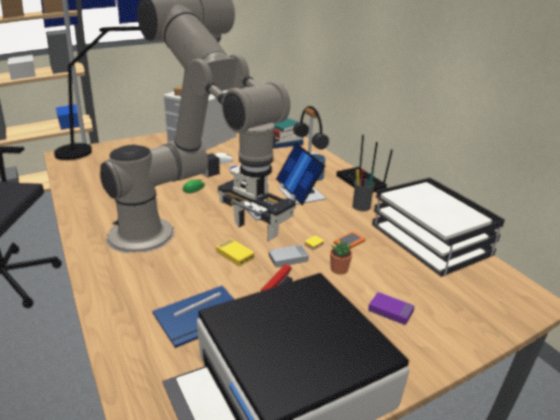

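View pics/wrist0.png

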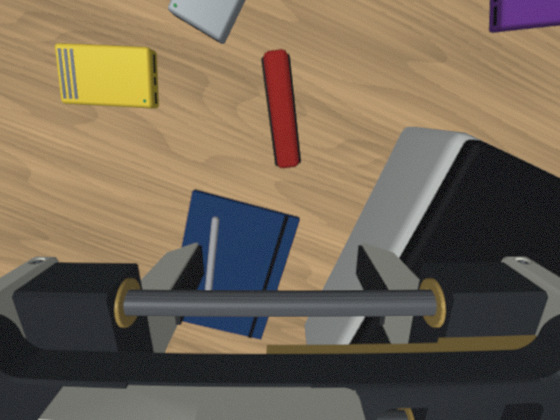

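The view from "scene" has +x downwards and +y to the right, so the person's left is at the right of that picture. The plain speaker is at (406,190), knob speaker (423,247), white mouse (441,216), grey dock (197,206) and orange drive (193,267). The keyboard is at (311,215) and the tablet's lower edge runs along row 250. In "side", the arm is in front of the desk. In "wrist", picture up is +x.

```bash
python3 - <<'E'
from h import *
c=load('scene0')
for n,p,z in [('plainspk',(406,183),.08),('knob',(425,240),.09),('mouse',(441,216),.02),('dock',(197,203),.026),('drive',(193,267),.015),('kbL',(274,215),.01),('kbR',(348,214),.01),('tabL',(275,250),.01),('tabR',(362,250),.01),('green',(368,172),.02),('cup',(360,300),.05),('plant',(158,232),.05),('tape',(403,222),.019),('notes',(206,235),.018),('gm2',(465,262),.02),('calc',(427,165),.01),('pens',(255,320),.05)]:
    print(n,cast(c,[p],z)[0].round(3))
im=cv2.resize(c['image'][130:330,130:490,::-1],None,fx=2.2,fy=2.2,interpolation=cv2.INTER_CUBIC);cv2.imwrite('pics/z0.png',im)
E
```

```text
plainspk [0.389 0.344 0.08 ]
knob [0.615 0.351 0.09 ]
mouse [0.487 0.453 0.02 ]
dock [ 0.374 -0.338  0.026]
drive [ 0.607 -0.348  0.015]
kbL [ 0.431 -0.089  0.01 ]
kbR [0.447 0.151 0.01 ]
tabL [ 0.563 -0.095  0.01 ]
tabR [0.586 0.173 0.01 ]
green [0.286 0.245 0.02 ]
cup [0.772 0.132 0.05 ]
plant [ 0.494 -0.455  0.05 ]
tape [0.499 0.322 0.019]
notes [ 0.496 -0.308  0.018]
gm2 [0.664 0.486 0.02 ]
calc [0.262 0.465 0.01 ]
pens [ 0.808 -0.168  0.05 ]
```

View pics/z0.png

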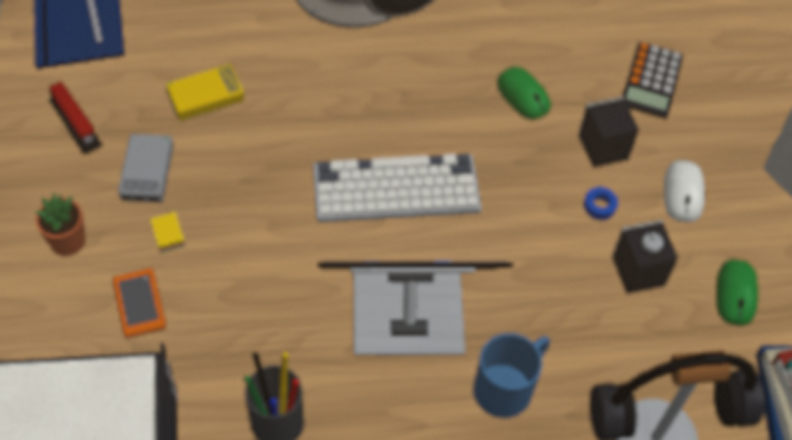

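```bash
python3 -m creep '[1,0.02,0.05,0.01,-0.037, 1,0.02,0.05,0.01,-0.037, 1,0.02,0.05,0.01,-0.037, 1,0.02,0.05,0.01,-0.037, 1,0.02,0.05,0.01,-0.037, 1,0.02,0.05,0.01,-0.037, 1,0.02,0.05,0.01,-0.037, 1,0.02,0.05,0.01,-0.037, 1,0.02,0.05,0.01,-0.037, 1,0.02,0.05,0.01,-0.037, 1,0,0,0,0]'; python3 - <<'E'
from h import *
snap('wrist','w1')
E
```

```text
time: 1.52
tool_pos: [0.3935, 0.0288, 0.3519]
tool_rot: [-3.136, -0.003, -0.011]
contact_force: [0.1, 0.6, -0.5]
opening: 0.0917
```

View pics/w1.png

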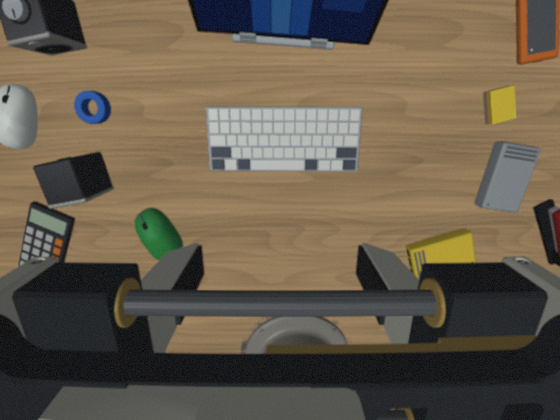

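```bash
python3 - <<'E'
from h import *
c=load('w1');im=c['image'][:,:,::-1]
cv2.imwrite('pics/z1a.png',cv2.resize(im[0:180,185:385],None,fx=3.3,fy=3.3,interpolation=cv2.INTER_CUBIC))
cv2.imwrite('pics/z1b.png',cv2.resize(im[0:220,0:200],None,fx=2.7,fy=2.7,interpolation=cv2.INTER_CUBIC))
E
```

```text
(no output)
```

View pics/z1a.png

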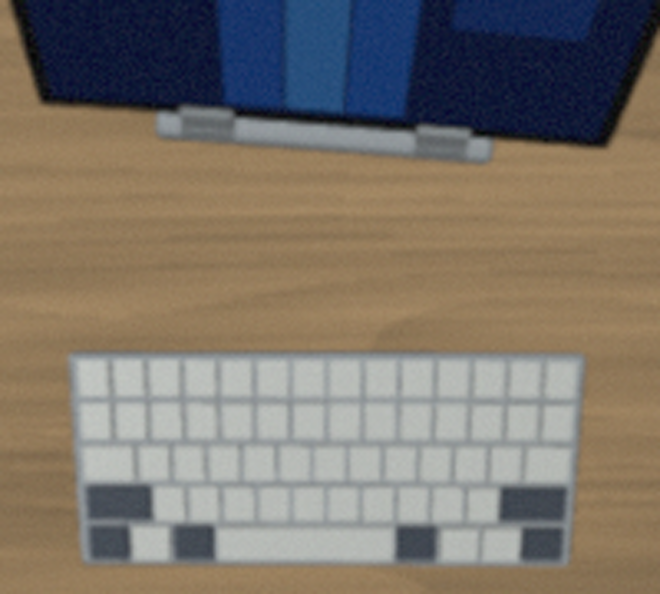

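View pics/z1b.png

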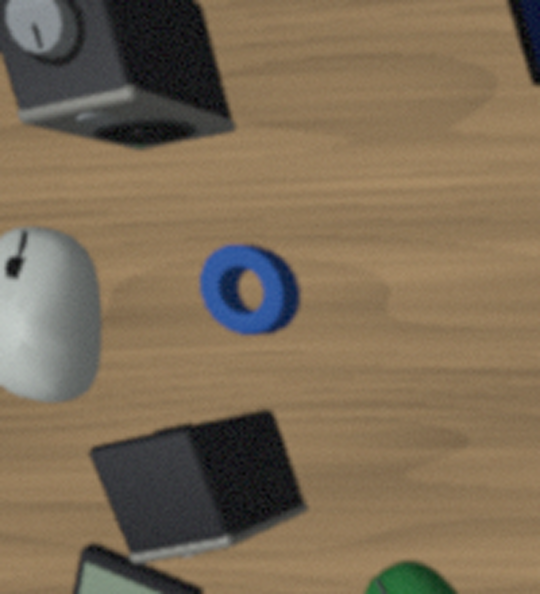

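```bash
python3 - <<'E'
from h import *
c=load('w1')
f=lambda a,o,s:[(o[0]+(u+.5)/s-.5,o[1]+(v+.5)/s-.5) for u,v in a]
T=f([(44,101),(606,146)],(185,0),3.3)
for z in (.005,.012,.018,.024,.03):
    P=cast(c,T,z); d=P[0]-P[1]; print(z,P[:,:2].round(4).tolist(),np.linalg.norm(d).round(4),np.degrees(np.arctan2(-d[0],d[1])).round(2))
k=f([(70,354),(585,356),(84,564),(568,564)],(185,0),3.3)
for z in (.008,.012,.016,.02):
    P=cast(c,k,z)[:,:2];print(z,P.round(4).tolist(),[np.linalg.norm(P[a]-P[b]).round(4) for a,b in((0,1),(2,3),(0,2),(1,3))],P.mean(0).round(4),[np.degrees(np.arctan2(-(P[a]-P[b])[0],(P[a]-P[b])[1])).round(2) for a,b in((0,1),(2,3))], [np.degrees(np.arctan2((P[a]-P[b])[1],(P[a]-P[b])[0])).round(2) for a,b in((0,2),(1,3))])
# speakers top outlines (z=.08)
pl=f([(92,451),(192,427),(231,543),(133,558)],(0,0),2.7)
P=cast(c,pl,.08)[:,:2];print('plain',P.round(4).tolist())
dd=lambda a,b:(np.linalg.norm(P[a]-P[b]).round(4),np.degrees(np.arctan2((P[a]-P[b])[1],(P[a]-P[b])[0])).round(1))
print(dd(0,1),dd(1,2),dd(3,2),dd(0,3),P.mean(0))
kn=f([(133,86),(20,120)],(0,0),2.7)
P=cast(c,kn,.08)[:,:2];print('knob front',P.round(4).tolist(),dd(1,0))
E
```

```text
0.005 [[0.5944, 0.1478], [0.5736, -0.101]] 0.2497 -4.78
0.012 [[0.5927, 0.146], [0.5722, -0.0992]] 0.2461 -4.78
0.018 [[0.5913, 0.1445], [0.571, -0.0976]] 0.2429 -4.78
0.024 [[0.5898, 0.143], [0.5698, -0.096]] 0.2398 -4.78
0.03 [[0.5883, 0.1415], [0.5686, -0.0944]] 0.2367 -4.78
0.008 [[0.4871, 0.1436], [0.4839, -0.0966], [0.3878, 0.1447], [0.3857, -0.095]] [np.float64(0.2403), np.float64(0.2397), np.float64(0.0993), np.float64(0.0982)] [0.4361 0.0242] [np.float64(-0.76), np.float64(-0.49)] [np.float64(-0.63), np.float64(-0.93)]
0.012 [[0.487, 0.1426], [0.4838, -0.0956], [0.3885, 0.1437], [0.3865, -0.094]] [np.float64(0.2382), np.float64(0.2377), np.float64(0.0985), np.float64(0.0974)] [0.4364 0.0242] [np.float64(-0.76), np.float64(-0.49)] [np.float64(-0.63), np.float64(-0.93)]
0.016 [[0.4869, 0.1417], [0.4838, -0.0945], [0.3893, 0.1427], [0.3872, -0.093]] [np.float64(0.2362), np.float64(0.2357), np.float64(0.0977), np.float64(0.0965)] [0.4368 0.0242] [np.float64(-0.76), np.float64(-0.49)] [np.float64(-0.63), np.float64(-0.93)]
0.02 [[0.4868, 0.1407], [0.4837, -0.0935], [0.39, 0.1418], [0.388, -0.0919]] [np.float64(0.2342), np.float64(0.2337), np.float64(0.0968), np.float64(0.0957)] [0.4371 0.0243] [np.float64(-0.76), np.float64(-0.49)] [np.float64(-0.63), np.float64(-0.93)]
plain [[0.4105, 0.3817], [0.422, 0.3231], [0.3591, 0.3151], [0.351, 0.3735]]
(np.float64(0.0597), np.float64(101.1)) (np.float64(0.0635), np.float64(7.3)) (np.float64(0.0589), np.float64(97.9)) (np.float64(0.0601), np.float64(7.9)) [0.38566606 0.34833042]
knob front [[0.5819, 0.3195], [0.5705, 0.3799]] (np.float64(0.0615), np.float64(100.7))
```

```bash
python3 - <<'E'
from h import *
c=load('scene0')
print((proj(c,[[.487,.1436,0],[.484,-.0966,0],[.487,.1436,.01],[.484,-.0966,.01],[.5927,.146,.012],[.5722,-.0992,.012],[.3878,.1447,.01],[.3857,-.095,.01]])-130)*2.2)
E
```

```text
[[478.30607532 211.28447026]
 [314.34019088 220.91969301]
 [479.00879455 207.49141355]
 [314.22224474 217.14678741]
 [492.20825215 269.05603226]
 [316.74600113 269.06010784]
 [469.63556502 152.80451405]
 [310.70699583 162.18736297]]
```

```bash
python3 -m creep '[1,-0.001,0.032,-0.015,0.172, 1,-0.001,0.032,-0.015,0.172, 1,-0.001,0.032,-0.015,0.172, 1,-0.001,0.032,-0.015,0.172, 1,-0.001,0.032,-0.015,0.172, 1,-0.001,0.032,-0.015,0.172, 1,-0.001,0.032,-0.015,0.172, 1,-0.001,0.032,-0.015,0.172, 1,-0.001,0.032,-0.015,0.172, 1,-0.001,0.032,-0.015,0.172, 1,0,0,0,0]'; python3 - <<'E'
from h import *
snap('wrist','w2')
E
```

```text
time: 2.95
tool_pos: [0.3844, 0.3403, 0.1928]
tool_rot: [-3.134, 0.005, 1.743]
contact_force: [0.6, -0.7, 0.8]
opening: 0.0919
```

View pics/w2.png

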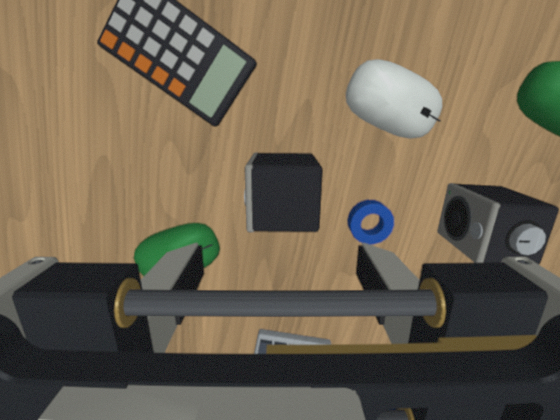

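```bash
python3 - <<'E'
from h import *
c=load('w2');im=c['image'][:,:,::-1]
cv2.imwrite('pics/z2.png',cv2.resize(im[140:245,230:340],None,fx=5,fy=5,interpolation=cv2.INTER_CUBIC))
E
```

```text
(no output)
```

View pics/z2.png

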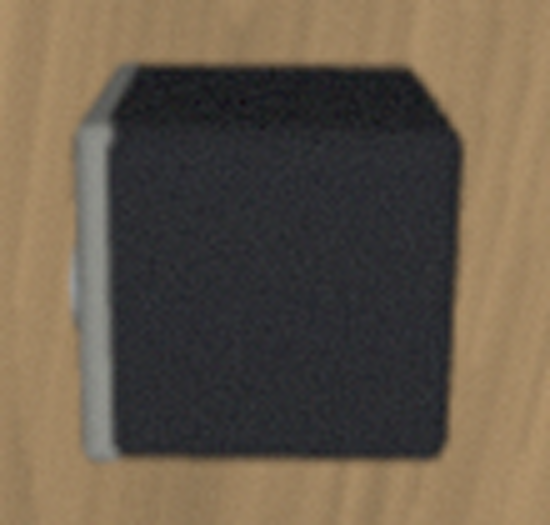

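```bash
cat >> h.py <<'E'
def box(c,a,o,s,z):
    """4 corners in order round: returns centre, side lengths and directions (deg)"""
    px=[(o[0]+(u+.5)/s-.5,o[1]+(v+.5)/s-.5) for u,v in a]
    P=cast(c,px,z)[:,:2]
    print('centre',P.mean(0).round(4),'corners',P.round(3).tolist())
    for i in range(4):
        d=P[(i+1)%4]-P[i]; print('  side',np.linalg.norm(d).round(4),np.degrees(np.arctan2(d[1],d[0])).round(2))
E
python3 - <<'E'
from h import *
box(load('w2'),[(77,130),(462,135),(445,458),(85,460)],(230,140),5,.08)
E
```

```text
centre [0.3849 0.351 ] corners [[0.348, 0.375], [0.412, 0.385], [0.422, 0.328], [0.358, 0.316]]
  side 0.0644 9.28
  side 0.0584 -80.49
  side 0.0647 -169.54
  side 0.0598 99.25
```

```bash
python3 -m creep '[1,0,0.005,-0.04,0, 1,0,0.005,-0.04,0, 1,0,0,-0.04,0, 1,0,0,-0.012,0, 1,0,0,0,0, 0.6,0,0,0,0, 0.6,0,0,0,0, 0.6,0,0,0,0, 0.6,0,0,0,0]' 20
```

```text
time: 4.12
tool_pos: [0.3914, 0.3435, 0.0664]
tool_rot: [3.136, 0.002, 1.722]
contact_force: [-0.4, 0.9, -3.7]
opening: 0.0663
```

```bash
python3 -m creep '[0.6,0,0,0.03,0, 0.6,0,0,0.03,0, 0.6,0.04,-0.023,0,-0.04, 0.6,0.04,-0.023,0,-0.04, 0.6,0.04,-0.023,0,-0.04, 0.6,0.04,-0.023,0,-0.04, 0.6,0.04,-0.023,0,-0.04, 0.6,0.04,-0.023,0,-0.04, 0.6,0,0,0,0, 0.6,0,0,0,0]'; python3 - <<'E'
from h import *
c=snap('wrist','w3'); snap('side','s3');print(telemetry.observe()['tool_pos'])
E
```

```text
time: 5.38
tool_pos: [0.6353, 0.2007, 0.125]
tool_rot: [-3.141, 0.004, 1.478]
contact_force: [-0.5, 0.4, -3.2]
opening: 0.0662
[0.63515677 0.20109253 0.12546796]
```

View pics/w3.png

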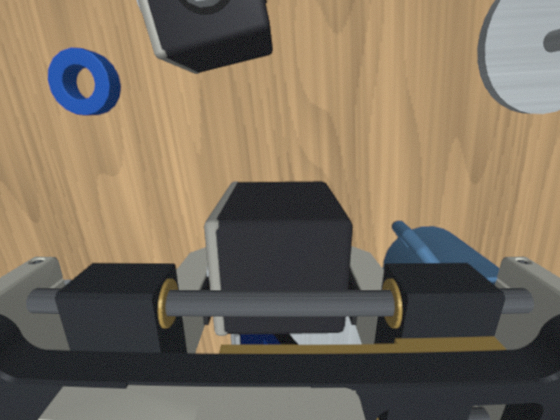

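```bash
python3 - <<'E'
from h import *
c=load('w3');im=c['image'][:,:,::-1]
cv2.imwrite('pics/z3.png',cv2.resize(im[170:340,190:510],None,fx=2.4,fy=2.4,interpolation=cv2.INTER_CUBIC))
s=load('scene0')
for z in (.07,.08,.09,.1): print(z,cast(s,[(361,288),(348,290),(374,287)],z)[:,:2].round(3).tolist())
print(cast(s,[(359,316)],0))
E
```

```text
0.07 [[0.744, 0.136], [0.747, 0.099], [0.745, 0.174]]
0.08 [[0.749, 0.134], [0.752, 0.097], [0.749, 0.172]]
0.09 [[0.754, 0.132], [0.757, 0.095], [0.754, 0.169]]
0.1 [[0.759, 0.13], [0.762, 0.093], [0.759, 0.167]]
[[0.79937754 0.13085652 0.        ]]
```

View pics/z3.png

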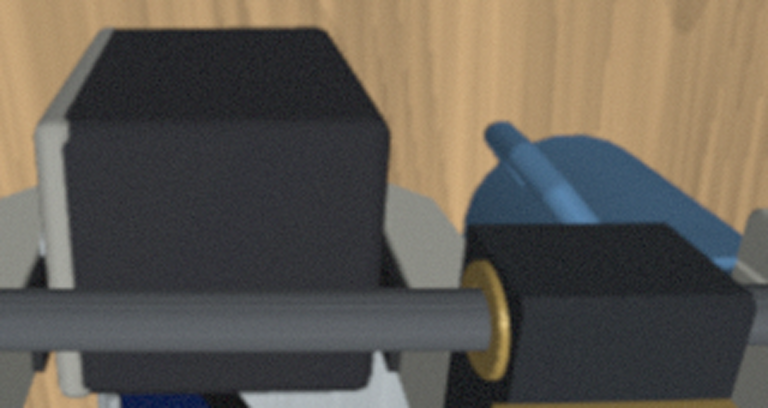

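```bash
python3 - <<'E'
from h import *
for z in(.135,.139): box(load('w3'),[(38,127),(389,125),(373,389),(60,393)],(190,170),2.4,z)
E
```

```text
centre [0.6359 0.2076] corners [[0.606, 0.241], [0.671, 0.235], [0.667, 0.175], [0.6, 0.18]]
  side 0.0651 -4.89
  side 0.0604 -93.86
  side 0.0669 175.67
  side 0.061 84.44
centre [0.6361 0.2102] corners [[0.607, 0.242], [0.67, 0.237], [0.666, 0.178], [0.601, 0.183]]
  side 0.063 -4.89
  side 0.0584 -93.86
  side 0.0647 175.67
  side 0.059 84.44
```

```bash
python3 -m creep '[0.6,-0.005,0.005,-0.02,0.006, 0.6,0,0,-0.02,0, 0.6,0,0,-0.012,0, 0.6,0,0,0,0]'
```

```text
time: 5.98
tool_pos: [0.6274, 0.2095, 0.0736]
tool_rot: [3.14, 0.004, 1.491]
contact_force: [0.1, 0.6, -3.0]
opening: 0.0662
```

```bash
python3 -m creep '[0.6,0.003,-0.003,-0.004,0, 0.6,0,0,0,0, 0.6,0,0,-0.002,0, 0.6,0,0,0,0]'
```

```text
time: 6.48
tool_pos: [0.6318, 0.2067, 0.0695]
tool_rot: [3.137, 0.003, 1.491]
contact_force: [0.3, 0.5, -2.8]
opening: 0.0658
```

```bash
python3 -m creep '[0.6,-0.002,0,-0.002,0, 0.6,0,0,0,0, 0.6,0,0,-0.002,0, 0.6,0,0,0,0]'
```

```text
time: 6.98
tool_pos: [0.63, 0.2068, 0.0663]
tool_rot: [3.135, 0.002, 1.491]
contact_force: [0.1, -0.6, -1.8]
opening: 0.0663
```

```bash
python3 -m creep '[0.82,0,0,0,0, 0.85,0,0,0,0, 0.9,0,0,0.01,0, 1,0,0,0.04,0, 1,0,0,0.05,0, 1,0,0.02,0.05,0, 1,0,0.03,0.05,0, 1,0,0.03,0.02,0, 1,0,0,0,0]'; python3 - <<'E'
from h import *
c=snap('wrist','w4')
E
```

```text
time: 8.1
tool_pos: [0.6292, 0.2881, 0.2999]
tool_rot: [3.129, -0.001, 1.489]
contact_force: [-0.0, 1.3, -1.0]
opening: 0.0917
```

View pics/w4.png

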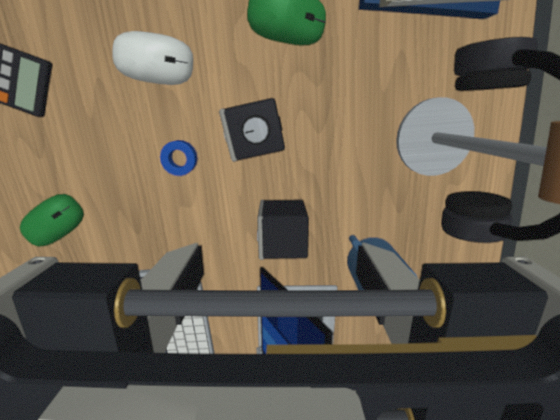

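```bash
python3 - <<'E'
from h import *
c=load('w4');im=c['image'][:,:,::-1]
cv2.imwrite('pics/z4.png',cv2.resize(im[90:300,200:350],None,fx=2.8,fy=2.8,interpolation=cv2.INTER_CUBIC))
E
```

```text
(no output)
```

View pics/z4.png

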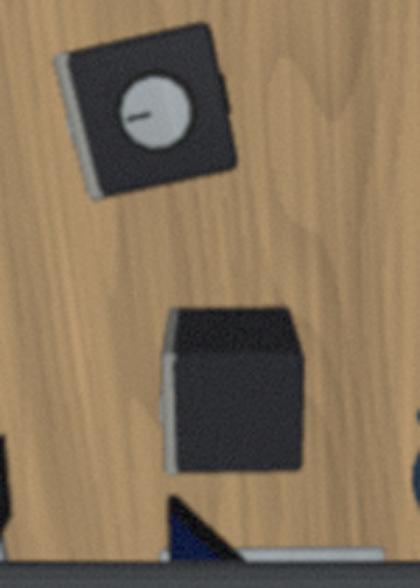

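```bash
python3 - <<'E'
from h import *
c=load('w4')
box(c,[(162,352),(303,354),(301,470),(165,474)],(200,90),2.8,.08)
box(c,[(54,58),(206,23),(237,163),(97,200)],(200,90),2.8,.08)
E
```

```text
centre [0.6307 0.2164] corners [[0.601, 0.249], [0.665, 0.243], [0.661, 0.185], [0.596, 0.188]]
  side 0.0638 -5.75
  side 0.0585 -93.83
  side 0.0647 176.85
  side 0.0615 85.36
centre [0.6064 0.3544] corners [[0.57, 0.379], [0.633, 0.388], [0.641, 0.331], [0.581, 0.32]]
  side 0.0633 7.53
  side 0.0573 -81.79
  side 0.0616 -170.09
  side 0.0599 99.83
```

```bash
python3 -m creep '[1,-0.006,0.017,-0.03,0.06, 1,-0.006,0.017,-0.03,0.06, 1,-0.006,0.017,-0.03,0.06, 1,-0.006,0.017,-0.04,0.06, 1,0,0,-0.04,0, 1,0,0,0,0]'
```

```text
time: 8.9
tool_pos: [0.6029, 0.3476, 0.1197]
tool_rot: [3.138, 0.005, 1.729]
contact_force: [0.2, 0.1, -0.1]
opening: 0.0917
```

```bash
python3 -m creep '[1,0.003,0.006,-0.028,0, 1,0,0,-0.026,0, 1,0,0,0,0]'
```

```text
time: 9.28
tool_pos: [0.6087, 0.3516, 0.0695]
tool_rot: [3.133, 0.004, 1.726]
contact_force: [1.5, 0.6, 0.2]
opening: 0.0916
```

```bash
python3 -m creep '[0.6,0,0,0,0, 0.6,0,0,0,0, 0.6,0,0,0,0, 0.6,0,0,0,0, 0.6,0,0,0.04,0, 0.6,0,0,0.06,0, 0.6,0,0,0.06,0, 0.6,0,0,0.06,0,0.6,0,0,0,0]' 20
```

```text
time: 10.4
tool_pos: [0.608, 0.3504, 0.2991]
tool_rot: [3.132, 0.004, 1.726]
contact_force: [0.3, -0.0, -3.4]
opening: 0.0667
```

```bash
python3 -m creep '[0.6,0,-0.05,0,-0.024, 0.6,0,-0.05,0,-0.024, 0.6,0,-0.05,0,-0.024, 0.6,-0.001,-0.052,0,-0.024, 0.6,-0.001,-0.052,0,-0.024, 0.6,-0.001,-0.052,0,-0.024, 0.6,-0.001,-0.052,0,-0.024, 0.6,-0.001,-0.052,0,-0.024, 0.6,-0.001,-0.052,0,-0.024, 0.6,-0.001,-0.052,0,-0.024, 0.6,0,0,0,0, 0.6,0,0,0,0]'; python3 - <<'E'
from h import *
c=snap('wrist','w5')
E
```

```text
time: 11.9
tool_pos: [0.5912, -0.1775, 0.2778]
tool_rot: [-3.121, 0.0, 1.481]
contact_force: [-0.2, 0.1, -2.1]
opening: 0.0658
```

View pics/w5.png

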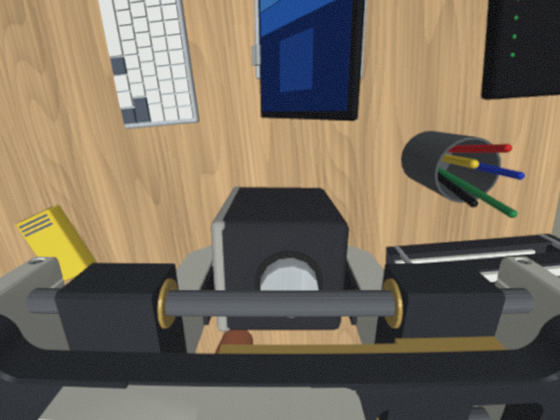

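```bash
python3 - <<'E'
from h import *
s=load('scene0')
for z in (0,.1,.15): print(z,cast(s,[(208,290),(246,298),(256,290)],z)[:,:2].round(3).tolist())
c=load('w5');im=c['image'][:,:,::-1]
cv2.imwrite('pics/z5.png',cv2.resize(im[0:340,200:380],None,fx=1.76,fy=1.76,interpolation=cv2.INTER_CUBIC))
E
```

```text
0 [[0.68, -0.304], [0.715, -0.192], [0.691, -0.161]]
0.1 [[0.731, -0.292], [0.763, -0.188], [0.741, -0.159]]
0.15 [[0.756, -0.286], [0.787, -0.186], [0.765, -0.159]]
```

View pics/z5.png

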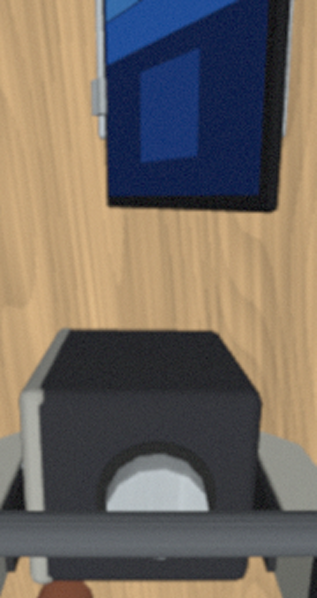

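```bash
python3 - <<'E'
from h import *
c=load('w5')
box(c,[(21,396),(261,400),(246,580),(36,583)],(200,0),1.76,.288)
print(cast(c,[(200+107.5/1.76-.5,206.5/1.76-.5)],.013))
E
```

```text
centre [ 0.5922 -0.1705] corners [[0.564, -0.139], [0.625, -0.145], [0.62, -0.201], [0.559, -0.197]]
  side 0.0609 -5.67
  side 0.0557 -95.2
  side 0.0608 176.91
  side 0.0585 84.88
[[ 0.56838571 -0.09737589  0.013     ]]
```

```bash
python3 -m creep '[0.6,0.003,0.001,-0.04,0, 0.6,0,0,-0.04,0, 0.6,0,0,-0.04,0, 0.6,0,0,-0.04,0, 0.6,0,0,-0.02,0, 0.6,0,0,0,0.006, 0.6,0,0,0,0]'
```

```text
time: 12.82
tool_pos: [0.5951, -0.1655, 0.0935]
tool_rot: [-3.123, 0.0, 1.502]
contact_force: [0.2, 0.0, -2.9]
opening: 0.0663
```

```bash
python3 -m creep '[0.6,0.002,-0.009,-0.012,-0.014, 0.6,0,0,0,0, 0.6,0,0,-0.004,0, 0.6,0,0,0,0]'
```

```text
time: 13.32
tool_pos: [0.5987, -0.1755, 0.0791]
tool_rot: [-3.127, 0.002, 1.487]
contact_force: [-0.3, -0.7, -2.9]
opening: 0.066
```

```bash
python3 -m creep '[0.6,-0.001,0,-0.005,0, 0.6,0,0,-0.003,0, 0.6,0,0,-0.002,0, 0.6,0,0,0,0]'
```

```text
time: 13.82
tool_pos: [0.5977, -0.1774, 0.0744]
tool_rot: [-3.131, 0.005, 1.487]
contact_force: [1.3, -0.0, -2.9]
opening: 0.0657
```

```bash
python3 -m creep '[0.6,0,0.002,-0.004,0, 0.6,0,0,-0.003,0, 0.6,0,0,0,0]'
```

```text
time: 14.2
tool_pos: [0.5976, -0.1772, 0.0737]
tool_rot: [-3.134, 0.01, 1.488]
contact_force: [-0.7, -0.1, -3.0]
opening: 0.066
```

```bash
python3 -m creep '[0.6,0,0.001,-0.006,0, 0.6,0,0,0,0, 0.6,0,0,0,0]'; python3 - <<'E'
from h import *
snap('scene','s6'); print(telemetry.observe()['contact_force'])
E
```

```text
time: 14.58
tool_pos: [0.5981, -0.1773, 0.0702]
tool_rot: [-3.136, 0.012, 1.488]
contact_force: [0.1, 1.5, 0.7]
opening: 0.0659
[-0.17495148  0.85240661  1.1239665 ]
```

View pics/s6.png

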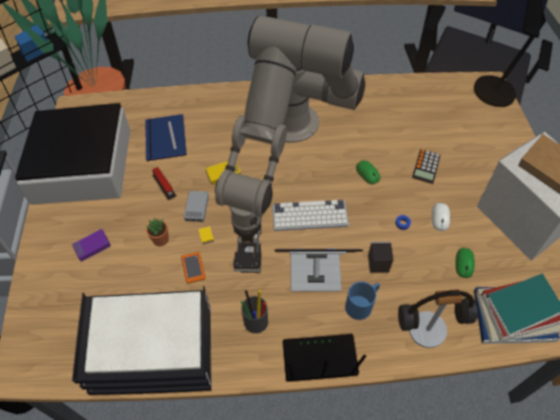

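```bash
python3 -m creep '[0.82,0,0,0,0, 0.85,0,0,0,0, 0.9,0,0,0.01,0, 1,0,0,0.04,0, 1,0,0,0.05,0, 1,-0.02,0.01,0.05,-0.1, 1,-0.035,0.025,0.05,-0.17, 1,-0.035,0.025,0.02,-0.17, 1,-0.035,0.025,0.02,-0.17, 1,-0.035,0.025,0.02,-0.17, 1,-0.03,0.025,0.02,-0.17, 1,0,0.02,0,-0.17]'; python3 -m creep '[1,0,0.02,0,-0.17, 1,0,0,0,-0.17, 1,0,0,0,-0.17, 1,0,0,0,-0.04, 1,0,0,0,0]'; python3 - <<'E'
from h import *
c=snap('wrist','w6')
E
```

```text
time: 16.12
tool_pos: [0.4032, -0.0198, 0.36]
tool_rot: [3.141, 0.001, 0.33]
contact_force: [-0.5, 0.4, -0.2]
opening: 0.0919
time: 16.75
tool_pos: [0.4016, 0.0027, 0.3648]
tool_rot: [3.14, -0.008, -0.237]
contact_force: [0.3, 0.6, -0.0]
opening: 0.0919
```

View pics/w6.png

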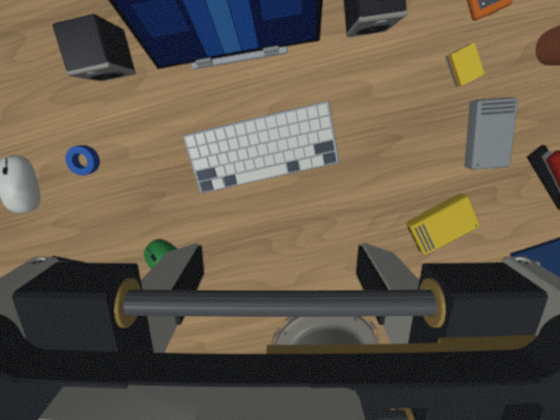

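```bash
python3 - <<'E'
from h import *
c=load('w6');im=c['image'][:,:,::-1]
cv2.imwrite('pics/z6a.png',cv2.resize(im[0:100,40:240],None,fx=4,fy=4,interpolation=cv2.INTER_CUBIC))
cv2.imwrite('pics/z6b.png',cv2.resize(im[0:100,230:430],None,fx=4,fy=4,interpolation=cv2.INTER_CUBIC))
cv2.imwrite('pics/z6c.png',cv2.resize(im[80:210,170:350],None,fx=4,fy=4,interpolation=cv2.INTER_CUBIC))
cv2.imwrite('pics/z6d.png',cv2.resize(im[80:190,440:560],None,fx=5,fy=5,interpolation=cv2.INTER_CUBIC))
E
```

```text
(no output)
```

View pics/z6a.png

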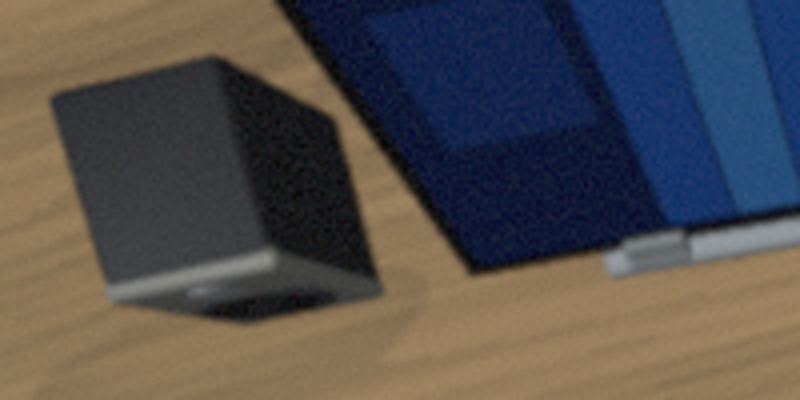

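View pics/z6b.png

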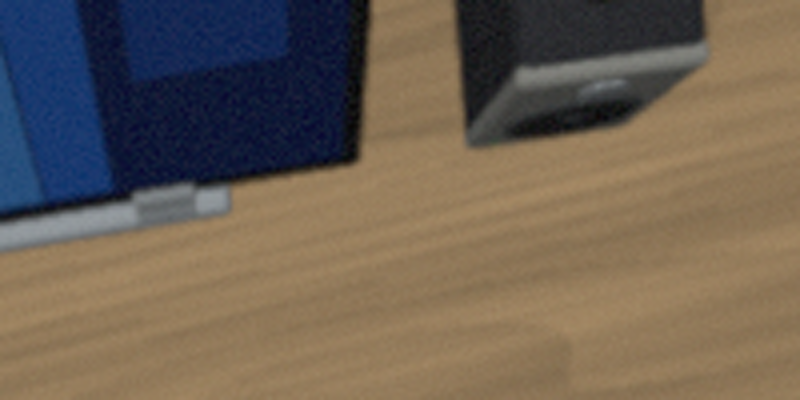

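View pics/z6c.png

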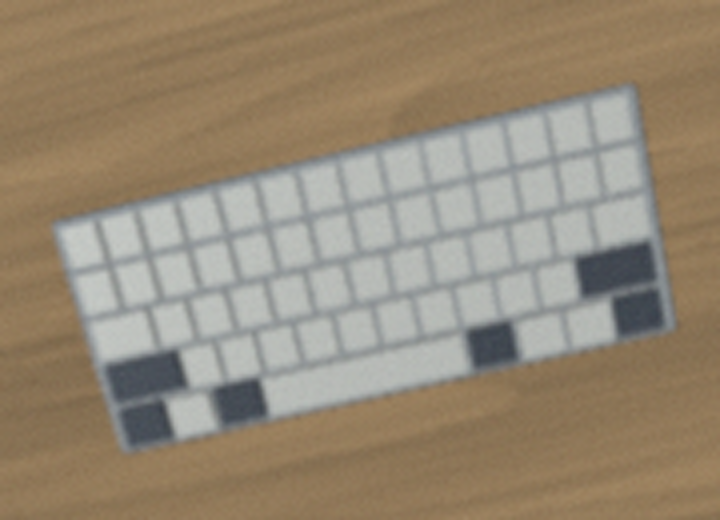

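View pics/z6d.png

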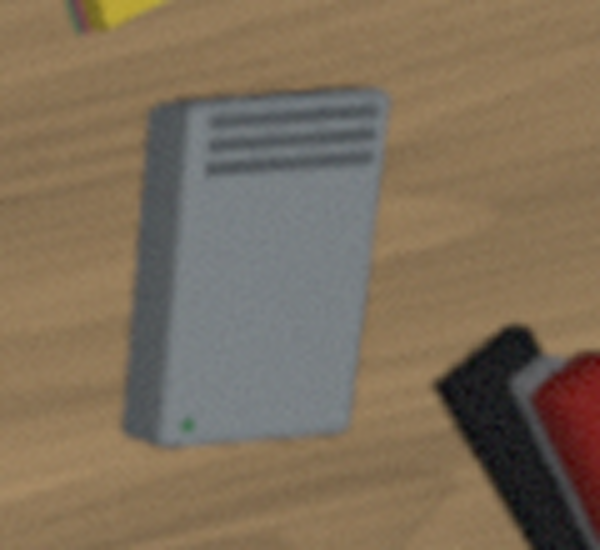

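```bash
python3 - <<'E'
from h import *
c=load('w6')
f=lambda a,o,s:[(o[0]+(u+.5)/s-.5,o[1]+(v+.5)/s-.5) for u,v in a]
T=cast(c,f([(474,273)],(40,0),4)+f([(357,161)],(230,0),4),.013)[:,:2]
O=T.mean(0);d=T[0]-T[1];print('tablet',T.round(4).tolist(),O.round(4),np.linalg.norm(d),np.degrees(np.arctan2(-d[0],d[1])))
y=d/np.linalg.norm(d);x=np.array([y[1],-y[0]])
tf=lambda P:(np.c_[(P-O)@x,(P-O)@y]*1000).round(1).tolist()
print('left spk');box(c,[(52,97),(212,55),(276,251),(108,292)],(40,0),4,.08)
L=f([(108,292),(276,251)],(40,0),4);print(tf(cast(c,L,.08)[:,:2]), tf(cast(c,f([(250,323),(383,296)],(40,0),4),.0)[:,:2]))
print('knob front top/bottom',tf(cast(c,f([(518,70),(707,45)],(230,0),4),.08)[:,:2]),tf(cast(c,f([(468,146),(632,123)],(230,0),4),0)[:,:2]))
print('kb');box(c,[(52,222),(635,84),(676,328),(126,453)],(170,80),4,.010)
print('dock');box(c,[(190,101),(388,88),(350,434),(163,446)],(440,80),5,.026)
E
```

```text
tablet [[0.5921, 0.1466], [0.5716, -0.0981]] [0.5819 0.0243] 0.24561603386121547 -4.79234621085255
left spk
centre [0.6315 0.2143] corners [[0.663, 0.241], [0.66, 0.184], [0.6, 0.186], [0.603, 0.246]]
  side 0.0562 -93.21
  side 0.0597 178.66
  side 0.0607 87.0
  side 0.0599 -5.65
[[2.7, 223.2], [4.6, 162.5]] [[0.1, 221.3], [0.5, 165.4]]
knob front top/bottom [[5.6, -165.9], [4.7, -225.8]] [[1.7, -167.1], [1.0, -229.7]]
kb
centre [0.4366 0.0242] corners [[0.488, 0.143], [0.484, -0.096], [0.386, -0.094], [0.388, 0.144]]
  side 0.2391 -90.84
  side 0.0981 179.1
  side 0.2381 89.44
  side 0.0993 -0.31
dock
centre [ 0.3756 -0.3431] corners [[0.434, -0.319], [0.425, -0.382], [0.317, -0.367], [0.327, -0.305]]
  side 0.0636 -98.7
  side 0.1087 172.53
  side 0.0638 80.55
  side 0.1079 -7.55
```

```bash
python3 -m creep '[1,-0.004,-0.05,-0.03,0.013, 1,-0.004,-0.05,-0.03,0.013, 1,-0.004,-0.05,-0.03,0.013, 1,-0.004,-0.05,-0.03,0.013, 1,-0.004,-0.05,-0.03,0.013, 1,-0.004,-0.05,-0.03,0.013, 1,-0.003,-0.045,-0.03,0.013, 1,0,0,0,0, 1,0,0,0,0]'; python3 - <<'E'
from h import *
c=snap('wrist','w7');snap('scene','s7')
im=c['image'][:,:,::-1]
E
```

```text
time: 17.92
tool_pos: [0.3733, -0.3526, 0.1515]
tool_rot: [3.14, -0.018, -0.131]
contact_force: [-0.4, 0.5, 0.3]
opening: 0.0918
```

View pics/w7.png

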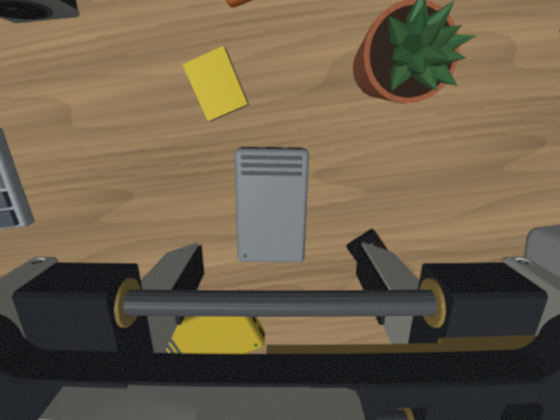

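View pics/s7.png

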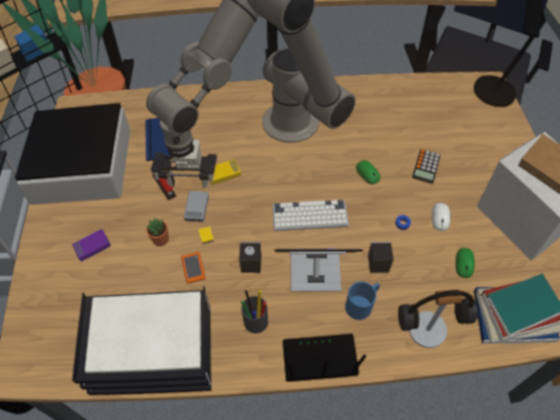

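```bash
python3 - <<'E'
from h import *
c=load('w7')
print(cast(c,[(347,247),(374,230),(388,243),(365,255)],.02).round(3))
print(cast(c,[(410,95),(365,60)],.06).round(3))
box(c,[(236,149),(308,150),(305,261),(237,261)],(0,0),1,.026)
s=load('s7');im=s['image'][:,:,::-1]
cv2.imwrite('pics/z7.png',cv2.resize(im[230:290,225:415],None,fx=4.2,fy=4.2,interpolation=cv2.INTER_CUBIC))
E
```

```text
[[ 0.325 -0.413  0.02 ]
 [ 0.339 -0.44   0.02 ]
 [ 0.324 -0.454  0.02 ]
 [ 0.314 -0.43   0.02 ]]
[[ 0.458 -0.459  0.06 ]
 [ 0.485 -0.428  0.06 ]]
centre [ 0.3754 -0.3454] corners [[0.433, -0.322], [0.424, -0.384], [0.318, -0.37], [0.327, -0.305]]
  side 0.0626 -98.24
  side 0.1068 172.61
  side 0.0663 82.58
  side 0.1078 -9.37
```

View pics/z7.png

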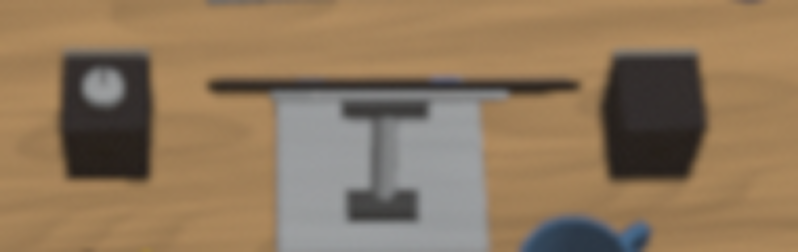

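```bash
python3 - <<'E'
from h import *
s=load('s7');f=lambda a,o,k:[(o[0]+(u+.5)/k-.5,o[1]+(v+.5)/k-.5) for u,v in a]
O=np.array([.582,.024]);th=np.radians(-4.79);x=np.array([np.cos(th),np.sin(th)]);y=np.array([-x[1],x[0]])
tf=lambda P:(np.c_[(P[:,:2]-O)@x,(P[:,:2]-O)@y]*1000).round(1).tolist()
print('rear bottoms R in,out, L in,out',tf(cast(s,f([(150,181),(67,179),(612,180),(690,180)],(225,230),4.2),0)))
print('rear tops',tf(cast(s,f([(152,131),(61,131),(603,125),(706,128)],(225,230),4.2),.08)))
print('tablet top ends',tf(cast(s,f([(208,85),(580,85)],(225,230),4.2),.165)))
print('foot sides',tf(cast(s,f([(277,240),(488,240),(277,150),(484,150)],(225,230),4.2),.004)))
E
```

```text
rear bottoms R in,out, L in,out [[65.4, -164.3], [64.2, -224.4], [64.8, 170.1], [65.3, 227.4]]
rear tops [[69.4, -159.8], [69.8, -222.7], [64.7, 152.3], [67.5, 224.5]]
tablet top ends [[83.1, -119.8], [83.1, 123.7]]
foot sides [[114.6, -73.0], [114.8, 76.5], [41.8, -72.6], [41.8, 77.8]]
```

```bash
python3 -m creep '[1,0.001,0.006,-0.035,-0.012, 1,0,0.002,-0.035,0, 1,0,0,-0.03,0, 1,0,0,0,0]'
```

```text
time: 18.52
tool_pos: [0.378, -0.3417, 0.0553]
tool_rot: [3.132, -0.027, -0.135]
contact_force: [0.5, 0.1, 0.4]
opening: 0.0923
```

```bash
python3 -m creep '[1,-0.001,-0.001,-0.014,0, 1,0,0,-0.006,0, 1,0,0,0,0]'
```

```text
time: 18.9
tool_pos: [0.3788, -0.3436, 0.0377]
tool_rot: [3.128, -0.031, -0.133]
contact_force: [-0.6, 0.3, 0.3]
opening: 0.0918
```

```bash
python3 -m creep '[1,-0.002,0,-0.006,0, 1,0,0,0,0, 0.6,0,0,0,0, 0.6,0,0,0,0, 0.6,0,0,0,0, 0.6,0,0,0,0]' 20
```

```text
time: 19.65
tool_pos: [0.377, -0.3444, 0.0323]
tool_rot: [3.127, -0.033, -0.134]
contact_force: [-0.2, -0.3, -0.2]
opening: 0.0661
```

```bash
python3 -m creep '[0.6,0,0,0.04,0, 0.6,0,0,0.05,0, 0.6,0.007,0.055,0,0.012, 0.6,0.007,0.055,0,0.012, 0.6,0.007,0.055,0,0.012, 0.6,0.007,0.055,0,0.012, 0.6,0.007,0.055,0,0.012, 0.6,0.007,0.055,0,0.012, 0.6,0.007,0.055,0,0.012, 0.6,0.007,0.055,0,0.012, 0.6,0.007,0.055,0,0.012, 0.6,0.005,0.055,0,0.012]'; python3 -m creep '[0.6,0,0,0,0,0.6,0,0,0,0]'; python3 - <<'E'
from h import *
c=snap('wrist','w8')
E
```

```text
time: 21.15
tool_pos: [0.4433, 0.2197, 0.1237]
tool_rot: [3.127, -0.034, -0.018]
contact_force: [0.9, -0.3, -1.7]
opening: 0.0661
time: 21.4
tool_pos: [0.4423, 0.223, 0.123]
tool_rot: [3.127, -0.033, -0.012]
contact_force: [-0.8, -1.1, -1.8]
opening: 0.066
```

View pics/w8.png

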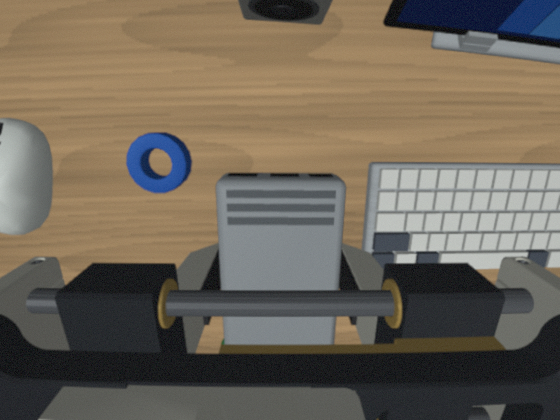

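```bash
python3 -m creep '[0.6,-0.002,-0.006,-0.03,0, 0.6,0,0,-0.03,0, 0.6,0,0,-0.015,0, 0.6,0,0,0,0]'
```

```text
time: 21.95
tool_pos: [0.441, 0.2112, 0.0469]
tool_rot: [3.127, -0.034, -0.021]
contact_force: [0.5, 0.3, -1.5]
opening: 0.0661
```

```bash
python3 -m creep '[0.6,-0.001,0.006,-0.006,0.009, 0.6,0,0,-0.003,0, 0.6,0,0,0,0]'
```

```text
time: 22.32
tool_pos: [0.4412, 0.2167, 0.039]
tool_rot: [3.128, -0.036, -0.014]
contact_force: [0.0, 0.7, -2.8]
opening: 0.0662
```

```bash
python3 -m creep '[0.6,-0.001,0,-0.004,0, 0.6,0,0,-0.003,0, 0.6,0,0,0,0]'
```

```text
time: 22.7
tool_pos: [0.4405, 0.217, 0.0324]
tool_rot: [3.128, -0.038, -0.013]
contact_force: [0.3, -1.2, -1.0]
opening: 0.0655
```

```bash
python3 -m creep '[0.82,0,0,0,0, 0.85,0,0,0,0, 0.95,0,0,0.01,0, 1,0,0,0.04,0, 1,0,0,0.05,0, 1,0,0.02,0.05,0, 1,-0.01,0.02,0.05,0, 1,-0.01,0.02,0.03,0, 1,0,0,0.02,0, 1,0,0,0,0]'; python3 - <<'E'
from h import *
c=snap('wrist','w9')
E
```

```text
time: 23.95
tool_pos: [0.4183, 0.2783, 0.2965]
tool_rot: [3.132, -0.043, -0.014]
contact_force: [0.1, -0.4, -0.0]
opening: 0.0916
```

View pics/w9.png

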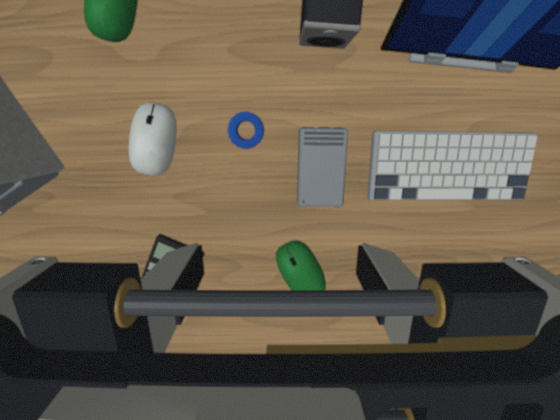

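```bash
python3 - <<'E'
from h import *
c=load('w9');im=c['image'][:,:,::-1]
cv2.imwrite('pics/z9a.png',cv2.resize(im[115:215,285:545],None,fx=3,fy=3,interpolation=cv2.INTER_CUBIC))
cv2.imwrite('pics/z9b.png',cv2.resize(im[90:190,110:190],None,fx=5,fy=5,interpolation=cv2.INTER_CUBIC))
hsv=cv2.cvtColor(im,cv2.COLOR_BGR2HSV)
m=((hsv[:,:,1]<50)&(hsv[:,:,2]>110)).astype(np.uint8);m[:, :115]=0;m[:,190:]=0;m[:95]=0;m[185:]=0
n,l,st,ce=cv2.connectedComponentsWithStats(m);i=1+st[1:,4].argmax();print(st[i],ce[i])
cs=max(cv2.findContours((l==i).astype(np.uint8),cv2.RETR_EXTERNAL,cv2.CHAIN_APPROX_NONE)[0],key=cv2.contourArea)
r=cv2.minAreaRect(cs);b=cv2.boxPoints(r)
for z in (.01,.016,.02):box(c,b,(0,0),1,z)
E
```

```text
[ 128  102   45   74 2568] [149.76246106 139.03271028]
centre [0.4808 0.4583] corners [[0.437, 0.502], [0.535, 0.472], [0.525, 0.416], [0.426, 0.442]]
  side 0.1024 -16.78
  side 0.0571 -99.83
  side 0.1021 165.18
  side 0.0606 80.05
centre [0.481  0.4557] corners [[0.438, 0.499], [0.534, 0.47], [0.525, 0.414], [0.427, 0.44]]
  side 0.1009 -16.78
  side 0.0563 -99.83
  side 0.1007 165.18
  side 0.0597 80.05
centre [0.4811 0.454 ] corners [[0.438, 0.497], [0.534, 0.468], [0.524, 0.413], [0.428, 0.438]]
  side 0.1 -16.78
  side 0.0558 -99.83
  side 0.0997 165.18
  side 0.0592 80.05
```

View pics/z9a.png

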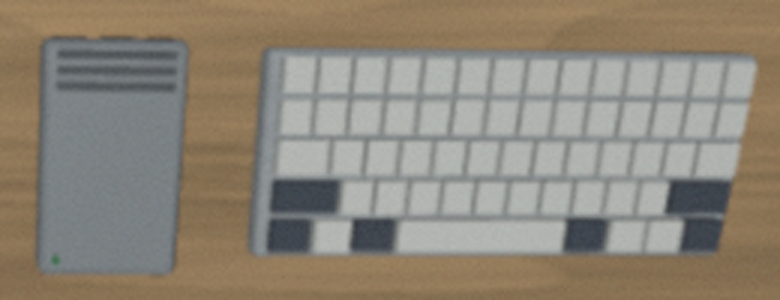

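View pics/z9b.png

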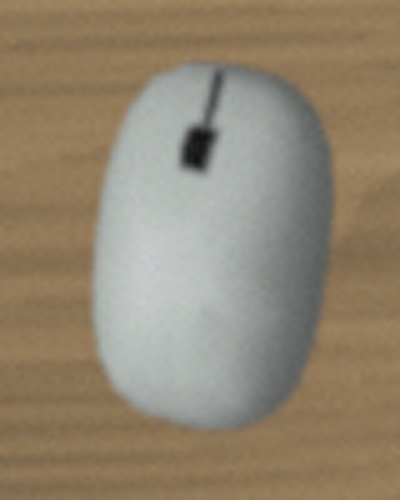

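```bash
python3 - <<'E'
from h import *
c=load('w9')
box(c,[(42,39),(188,40),(174,273),(38,272)],(285,115),3,.026)
f=lambda a,o,k:[(o[0]+(u+.5)/k-.5,o[1]+(v+.5)/k-.5) for u,v in a]
print('kb left end z0',cast(c,f([(264,49),(248,254)],(285,115),3),0.002).round(4).tolist())
print('kb right end top',cast(c,f([(756,58),(722,255)],(285,115),3),0.01).round(4).tolist())
print(cast(c,f([(217,72)],(110,90),5),.022).round(4),cast(c,f([(198,150)],(110,90),5),.034).round(4))
E
```

```text
centre [0.439  0.2179] corners [[0.493, 0.25], [0.492, 0.184], [0.384, 0.186], [0.386, 0.251]]
  side 0.0652 -90.97
  side 0.1078 179.02
  side 0.065 88.67
  side 0.1073 -0.84
kb left end z0 [[0.4875, 0.1423, 0.002], [0.3872, 0.1437, 0.002]]
kb right end top [[0.4834, -0.0977, 0.01], [0.3852, -0.1002, 0.01]]
[[0.5272 0.4426 0.022 ]] [[0.507  0.4451 0.034 ]]
```

```bash
python3 -m creep '[1,0.013,0.045,-0.02,-0.05, 1,0.013,0.045,-0.02,-0.05, 1,0.013,0.045,-0.02,-0.05, 1,0.013,0.045,-0.02,-0.04, 1,0,0,0,0, 1,0,0,0,0]'; python3 - <<'E'
from h import *
c=snap('wrist','w10')
E
```

```text
time: 24.75
tool_pos: [0.4696, 0.4586, 0.2041]
tool_rot: [3.12, -0.034, -0.215]
contact_force: [0.2, -0.5, 0.2]
opening: 0.0919
```

View pics/w10.png

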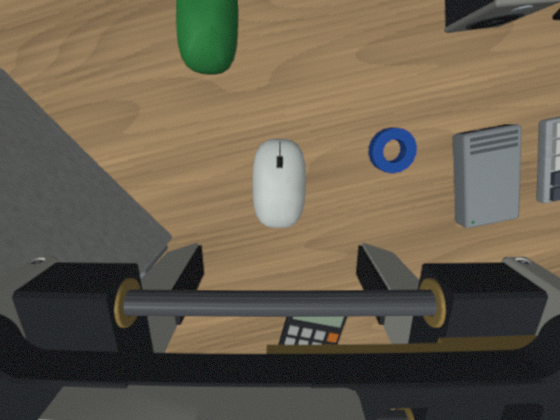

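```bash
python3 - <<'E'
from h import *
a=load('w9');b=load('w10')
for z in(0,.05,.1,.15,.2): print(z,cast(a,[(63,168)],z)[0,:2].round(3),cast(b,[(171,237)],z)[0,:2].round(3))
c=b;im=c['image'][:,:,::-1]
hsv=cv2.cvtColor(im,cv2.COLOR_BGR2HSV)
m=((hsv[:,:,1]<50)&(hsv[:,:,2]>110)).astype(np.uint8);m[:, :235]=0;m[:,320:]=0;m[:125]=0;m[240:]=0
m=cv2.morphologyEx(m,cv2.MORPH_CLOSE,np.ones((9,9)))
n,l,st,ce=cv2.connectedComponentsWithStats(m);i=1+st[1:,4].argmax();print(st[i],ce[i])
cs=max(cv2.findContours((l==i).astype(np.uint8),cv2.RETR_EXTERNAL,cv2.CHAIN_APPROX_NONE)[0],key=cv2.contourArea)
(x0,y0),ax,an=cv2.fitEllipse(cs);print(ax,an)
t=np.radians(an-90);p=np.array([[x0+40*np.cos(t),y0+40*np.sin(t)],[x0-40*np.cos(t),y0-40*np.sin(t)]]);P=cast(c,p,.014);d=P[0]-P[1];print('ellipse dir',np.degrees(np.arctan2(d[1],d[0])))
box(c,cv2.boxPoints(cv2.minAreaRect(cs)),(0,0),1,.014)
P=cast(c,cs.reshape(-1,2),.014)[:,:2];r=cv2.minAreaRect((P*1000).astype(np.float32));print(r)
E
```

```text
0 [0.442 0.599] [0.443 0.597]
0.05 [0.448 0.562] [0.458 0.575]
0.1 [0.455 0.525] [0.474 0.552]
0.15 [0.461 0.488] [0.489 0.53 ]
0.2 [0.467 0.451] [0.505 0.507]
[ 252  139   54   89 4155] [278.46113117 182.80794224]
(55.06009292602539, 94.1400375366211) 0.7755807042121887
ellipse dir -13.120672367081577
centre [0.4807 0.4535] corners [[0.536, 0.471], [0.524, 0.415], [0.425, 0.434], [0.438, 0.495]]
  side 0.0571 -102.37
  side 0.1008 169.03
  side 0.062 77.28
  side 0.1004 -13.74
((480.7160339355469, 453.5547790527344), (59.76012420654297, 100.59407043457031), 77.2801742553711)
```

```bash
python3 -m creep '[1,0.006,-0.003,-0.045,-0.01, 1,0.005,-0.003,-0.045,0, 1,0,0,-0.045,0, 1,0,0,-0.01,0, 1,0,0,0,0]'
```

```text
time: 25.42
tool_pos: [0.4831, 0.4485, 0.0634]
tool_rot: [3.128, -0.041, -0.23]
contact_force: [-0.6, 0.9, 0.4]
opening: 0.0918
```

```bash
python3 -m creep '[1,-0.002,0.005,-0.02,0, 1,0,0,-0.006,0, 1,0,0,0,0]'
```

```text
time: 25.8
tool_pos: [0.4827, 0.4552, 0.0402]
tool_rot: [3.134, -0.045, -0.23]
contact_force: [0.3, -0.2, 0.1]
opening: 0.092
```

```bash
python3 -m creep '[1,-0.001,-0.001,-0.008,0, 1,0,0,-0.002,0, 1,0,0,0,0]'
```

```text
time: 26.18
tool_pos: [0.4819, 0.4545, 0.0304]
tool_rot: [3.135, -0.046, -0.23]
contact_force: [1.2, 0.1, 0.5]
opening: 0.092
```

Close on the mouse gently and lift.

```bash
python3 -m creep '[0.5,0,0,0,0, 0.5,0,0,0,0, 0.5,0,0,0,0, 0.5,0,0,0,0, 0.5,0,0,0,0, 0.5,0,0,0.04,0, 0.5,0,0,0.04,0, 0.5,0,0,0.02,0, 0.5,0,0,0,0]' 12
```

```text
time: 27.3
tool_pos: [0.481, 0.4537, 0.1317]
tool_rot: [3.132, -0.044, -0.23]
contact_force: [-0.1, 0.3, -1.4]
opening: 0.0588
```

```bash
python3 -m creep '[0.5,-0.004,-0.058,0,0.02, 0.5,-0.004,-0.058,0,0.02, 0.5,-0.004,-0.058,0,0.02, 0.5,-0.004,-0.058,0,0.02, 0.5,-0.004,-0.058,0,0.02, 0.5,-0.004,-0.058,0,0.02, 0.5,-0.004,-0.058,0,0.02, 0.5,-0.004,-0.058,0,0.02, 0.5,-0.004,-0.058,0,0.02, 0.5,-0.004,-0.058,0,0.02, 0.5,-0.004,-0.04,0,0.02, 0.5,0,0,0,0]'; python3 -m creep '[0.5,0,0,0,0]'; python3 - <<'E'
from h import *
c=snap('wrist','w11')
E
```

```text
time: 28.8
tool_pos: [0.426, -0.1845, 0.1183]
tool_rot: [3.131, -0.03, -0.001]
contact_force: [-0.6, 1.1, -1.2]
opening: 0.0591
time: 28.92
tool_pos: [0.4253, -0.1839, 0.1174]
tool_rot: [3.133, -0.028, -0.002]
contact_force: [0.6, 0.7, -0.6]
opening: 0.059
```

View pics/w11.png

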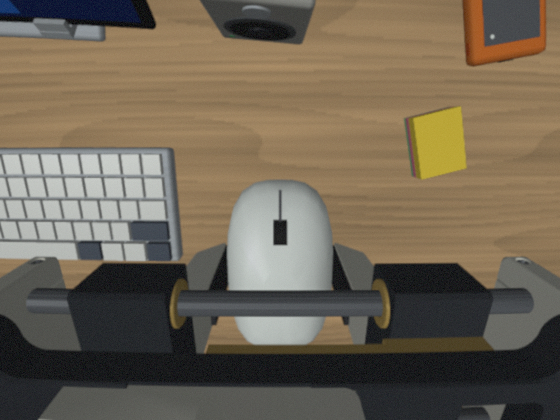

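```bash
python3 -m creep '[0.5,0.008,0.016,-0.02,-0.008, 0.5,0,0,-0.025,0, 0.5,0,0,-0.02,0, 0.5,0,0,0,0]'
```

```text
time: 29.48
tool_pos: [0.4341, -0.1619, 0.0506]
tool_rot: [3.133, -0.028, -0.003]
contact_force: [-0.2, 0.0, -0.5]
opening: 0.0589
```

```bash
python3 -m creep '[0.5,0,-0.004,-0.01,-0.008, 0.5,0,0,-0.005,0, 0.5,0,0,0,0]'
```

```text
time: 29.85
tool_pos: [0.4351, -0.1655, 0.0361]
tool_rot: [3.132, -0.03, -0.009]
contact_force: [0.4, 0.3, -1.7]
opening: 0.0589
```

```bash
python3 -m creep '[0.5,-0.001,0,-0.004,0, 0.5,0,0,-0.002,0, 0.5,0,0,0,0]'
```

```text
time: 30.22
tool_pos: [0.4343, -0.1659, 0.0306]
tool_rot: [3.132, -0.031, -0.01]
contact_force: [-1.0, 1.4, -1.5]
opening: 0.0589
```

```bash
python3 -m creep '[0.5,0,0,-0.001,0, 0.75,0,0,0,0, 0.8,0,0,0,0, 0.95,0,0,0.01,0, 1,0,0,0.04,0, 1,0,0,0.05,0, 1,0,-0.02,0.05,0, 1,0.01,-0.03,0.05,0, 1,0.01,-0.03,0.05,0, 1,0,0,0,0, 1,0,0,0,0]'; python3 - <<'E'
from h import *
c=snap('wrist','w12')
E
```

```text
time: 31.6
tool_pos: [0.4524, -0.2466, 0.2925]
tool_rot: [3.129, -0.033, -0.009]
contact_force: [0.1, 0.9, -0.1]
opening: 0.0916
```

View pics/w12.png

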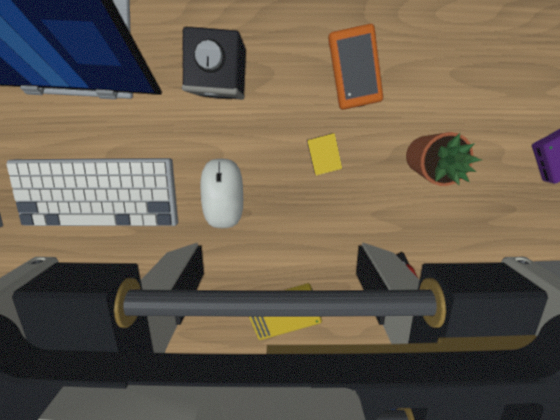

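```bash
python3 - <<'E'
from h import *
c=load('w12');im=c['image'][:,:,::-1]
cv2.imwrite('pics/z12a.png',cv2.resize(im[15:235,150:390],None,fx=2.6,fy=2.6,interpolation=cv2.INTER_CUBIC))
hsv=cv2.cvtColor(im,cv2.COLOR_BGR2HSV)
def rect(m,z,k=5):
    m=cv2.morphologyEx(m.astype(np.uint8),cv2.MORPH_CLOSE,np.ones((k,k)))
    cs=max(cv2.findContours(m,cv2.RETR_EXTERNAL,cv2.CHAIN_APPROX_NONE)[0],key=cv2.contourArea)
    P=cast(c,cs.reshape(-1,2),z)[:,:2];print(cv2.minAreaRect((P*1000).astype(np.float32)))
yy,xx=np.mgrid[:420,:560]
w=(hsv[:,:,1]<60)&(hsv[:,:,2]>110)
print('mouse');rect(w&(xx>190)&(xx<255)&(yy>150)&(yy<240),.014,9)
print('drive')
o=(hsv[:,:,0]<12)&(hsv[:,:,1]>150)&(hsv[:,:,2]>120)&(xx>320)&(xx<390)&(yy<115)
rect(o,.012,9)
k=w&(xx<185)&(yy>150)
f=lambda a,o,k:[(o[0]+(u+.5)/k-.5,o[1]+(v+.5)/k-.5) for u,v in a]
E
```

```text
mouse
((432.99102783203125, -165.78607177734375), (103.37480163574219, 61.55083084106445), 0.35821956396102905)
drive
((630.074462890625, -319.0711669921875), (7.082070350646973, 9.218853950500488), 0.14235526323318481)
```

View pics/z12a.png

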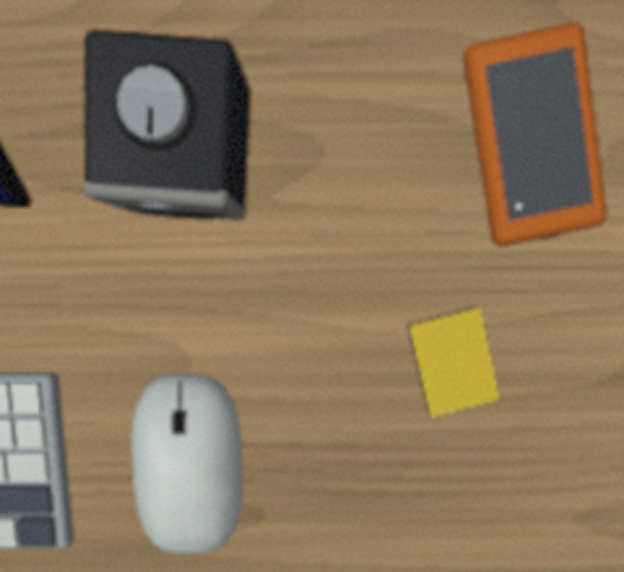

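```bash
python3 - <<'E'
from h import *
c=load('w12')
box(c,[(464,46),(582,22),(607,216),(495,243)],(150,15),2.6,.015)
E
```

```text
centre [ 0.6017 -0.3506] corners [[0.642, -0.313], [0.653, -0.37], [0.563, -0.389], [0.55, -0.331]]
  side 0.0582 -79.09
  side 0.0918 -168.15
  side 0.0588 103.03
  side 0.094 11.54
```

```bash
python3 - <<'E'
from h import *
s=load('scene0');w=load('w5');d=load('side0')
for z in(0,.05,.1,.12,.15): print(z,cast(s,[(206,292),(90,295)],z)[:,:2].round(3).tolist(),cast(w,[(400,258)],z)[0,:2].round(3),cast(d,[(378,192),(427,180)],z)[:,:2].round(3).tolist())
E
python3 - <<'E'
import cv2
a=cv2.imread('pics/side0.png')[160:290,350:520];cv2.imwrite('pics/zt.png',cv2.resize(a,None,fx=4,fy=4,interpolation=cv2.INTER_CUBIC))
E
```

```text
0 [[0.686, -0.31], [0.675, -0.668]] [ 0.76  -0.324] [[0.928, -0.098], [1.2, -0.099]]
0.05 [[0.711, -0.304], [0.7, -0.648]] [ 0.74  -0.296] [[0.858, -0.175], [1.114, -0.176]]
0.1 [[0.737, -0.298], [0.726, -0.629]] [ 0.721 -0.268] [[0.788, -0.251], [1.028, -0.252]]
0.12 [[0.747, -0.295], [0.736, -0.621]] [ 0.713 -0.256] [[0.76, -0.281], [0.993, -0.282]]
0.15 [[0.762, -0.291], [0.751, -0.61]] [ 0.702 -0.24 ] [[0.718, -0.327], [0.941, -0.328]]
```

View pics/zt.png

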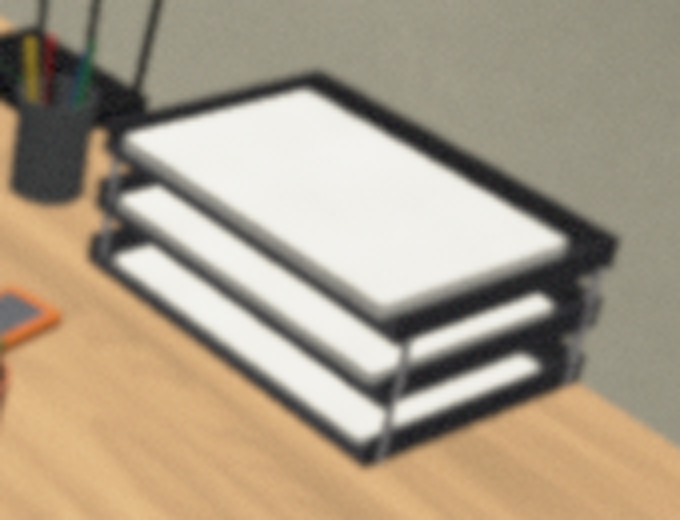

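```bash
python3 -m creep '[1,0.037,-0.026,-0.03,0.055, 1,0.037,-0.026,-0.03,0.055, 1,0.037,-0.026,-0.04,0.055, 1,0.037,-0.026,-0.04,0.055, 1,0,0,0,0, 1,0,0,0,0]'; python3 - <<'E'
from h import *
c=snap('wrist','w13')
E
```

```text
time: 32.4
tool_pos: [0.6013, -0.3467, 0.1397]
tool_rot: [3.141, -0.024, 0.222]
contact_force: [-0.2, -0.2, 0.6]
opening: 0.0919
```

View pics/w13.png

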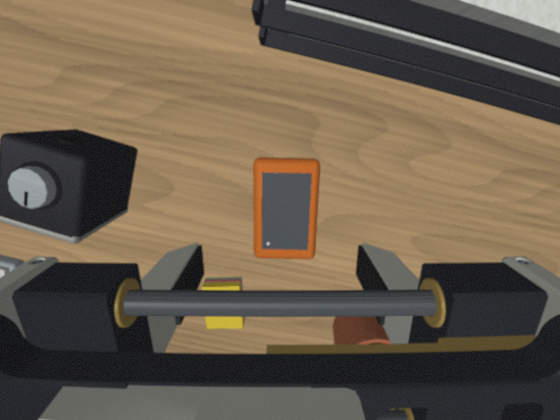

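```bash
python3 - <<'E'
from h import *
c=load('w13')
box(c,[(253,158),(320,158),(316,257),(255,257)],(0,0),1,.013)
E
python3 -m creep '[1,0.001,-0.003,-0.035,0, 1,0,0,-0.035,0, 1,0,0,-0.02,0, 1,0,0,0,0]'
```

```text
centre [ 0.6028 -0.3524] corners [[0.643, -0.313], [0.656, -0.371], [0.563, -0.392], [0.549, -0.334]]
  side 0.059 -77.23
  side 0.0959 -167.35
  side 0.0594 102.72
  side 0.0958 12.44
time: 32.95
tool_pos: [0.6024, -0.3486, 0.0599]
tool_rot: [3.13, -0.034, 0.222]
contact_force: [0.3, 0.0, 0.6]
opening: 0.0918
```

```bash
python3 -m creep '[1,0,-0.002,-0.018,0, 1,0,0,-0.005,0, 1,0,0,0,0]'
```

```text
time: 33.33
tool_pos: [0.6037, -0.3514, 0.0409]
tool_rot: [3.124, -0.038, 0.222]
contact_force: [-0.1, -0.0, -0.2]
opening: 0.0917
```

```bash
python3 -m creep '[1,-0.001,0,-0.008,0, 1,0,0,-0.003,0, 1,0,0,0,0]'
```

```text
time: 33.7
tool_pos: [0.6029, -0.3516, 0.0298]
tool_rot: [3.124, -0.039, 0.222]
contact_force: [-0.0, 0.3, 1.0]
opening: 0.0918
```

```bash
python3 -m creep '[0.5,0,0,0,0, 0.5,0,0,0,0, 0.5,0,0,0,0, 0.5,0,0,0,0, 0.5,0,0,0.04,0, 0.5,0,0,0.05,0, 0.5,0,0,0.05,0, 0.5,0,0,0.03,0, 0.5,0,0,0,0]' 15
```

```text
time: 34.83
tool_pos: [0.601, -0.3502, 0.2021]
tool_rot: [3.127, -0.036, 0.222]
contact_force: [-0.0, 0.4, -2.2]
opening: 0.0604
```

```bash
python3 -m creep '[0.5,-0.03,0.03,0,-0.02, 0.5,-0.03,0.05,0,-0.02, 0.5,-0.03,0.054,0,-0.02, 0.5,-0.03,0.054,0,-0.02, 0.5,-0.02,0.054,0,-0.02, 0.5,-0.01,0.054,0,-0.02, 0.5,-0.007,0.054,0,-0.02, 0.5,0,0.054,-0.01,-0.02, 0.5,0,0.054,-0.01,-0.02, 0.5,0,0.054,-0.01,-0.02, 0.5,0,0.05,-0.02,-0.02, 0.5,0,0,0,0]'; python3 -m creep '[0.5,0,0,0,0]'; python3 - <<'E'
from h import *
c=snap('wrist','w14')
E
```

```text
time: 36.33
tool_pos: [0.4254, 0.2274, 0.1281]
tool_rot: [3.136, -0.008, -0.009]
contact_force: [0.6, -0.6, -1.6]
opening: 0.0595
time: 36.45
tool_pos: [0.4245, 0.227, 0.1269]
tool_rot: [3.135, -0.005, -0.008]
contact_force: [-0.3, 0.0, -1.4]
opening: 0.0598
```

View pics/w14.png

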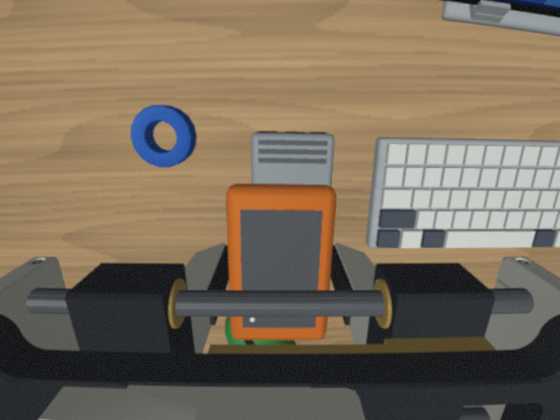

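```bash
python3 - <<'E'
from h import *
c=load('w14')
box(c,[(227,184),(336,185),(328,338),(233,338)],(0,0),1,.110)
print(cast(c,[(251,133),(333,133)],.026).round(4))
E
```

```text
centre [0.4231 0.2261] corners [[0.473, 0.254], [0.472, 0.197], [0.373, 0.197], [0.374, 0.256]]
  side 0.0569 -91.0
  side 0.0985 -179.83
  side 0.0596 89.3
  side 0.0988 -1.44
[[0.4935 0.248  0.026 ]
 [0.4931 0.1846 0.026 ]]
```

```bash
python3 -m creep '[0.5,0.014,-0.008,-0.01,-0.006, 0.5,0,0,-0.02,0, 0.5,0,0,-0.02,0, 0.5,0,0,0,0]'
```

```text
time: 37.0
tool_pos: [0.4431, 0.2127, 0.0754]
tool_rot: [3.135, -0.009, -0.023]
contact_force: [-0.1, -0.7, -2.0]
opening: 0.06
```

```bash
python3 -m creep '[0.5,-0.003,0.005,-0.006,0.008, 0.5,0,0,-0.003,0, 0.5,0,0,0,0]'
```

```text
time: 37.38
tool_pos: [0.4417, 0.217, 0.0672]
tool_rot: [3.136, -0.012, -0.016]
contact_force: [0.5, -0.3, -2.1]
opening: 0.0598
```

```bash
python3 -m creep '[0.5,-0.002,0,-0.006,0, 0.5,0,0.001,-0.003,0, 0.5,0,0,0,0]'
```

```text
time: 37.75
tool_pos: [0.4398, 0.2184, 0.0581]
tool_rot: [3.136, -0.013, -0.016]
contact_force: [0.3, -0.4, -1.6]
opening: 0.0598
```

```bash
python3 -m creep '[0.5,0,0,-0.002,0, 0.5,0,0,-0.0005,0, 0.5,0,0,0,0]'
```

```text
time: 38.12
tool_pos: [0.4398, 0.2185, 0.0563]
tool_rot: [3.136, -0.013, -0.016]
contact_force: [-1.0, -1.4, -0.9]
opening: 0.0599
```

Touching; release slowly and back off for a check view.

```bash
python3 -m creep '[0.72,0,0,0,0, 0.78,0,0,0,0, 0.9,0,0,0.01,0, 1,0,0,0.04,0, 1,0,0,0.05,0, 1,0,0,0.05,0, 1,-0.01,-0.02,0.05,0, 1,-0.01,-0.03,0.05,0, 1,-0.01,-0.03,0.03,0, 1,-0.01,-0.03,0,0, 1,-0.01,-0.03,0,0, 1,0,0,0,0]'; python3 -m creep '[1,0,-0.03,0.01,0, 1,0,0,0,0]'; python3 - <<'E'
from h import *
c=snap('wrist','w15');s=snap('scene','s15');snap('side','d15')
cv2.imwrite('pics/z15.png',cv2.resize(s['image'][130:330,130:490,::-1],None,fx=2.2,fy=2.2,interpolation=cv2.INTER_CUBIC))
E
```

```text
time: 39.62
tool_pos: [0.3859, 0.0743, 0.3524]
tool_rot: [3.136, -0.024, -0.014]
contact_force: [0.7, -0.4, -0.2]
opening: 0.0919
time: 39.88
tool_pos: [0.3859, 0.0446, 0.3635]
tool_rot: [3.137, -0.026, -0.014]
contact_force: [-0.3, 0.2, -0.2]
opening: 0.0917
```

View pics/w15.png

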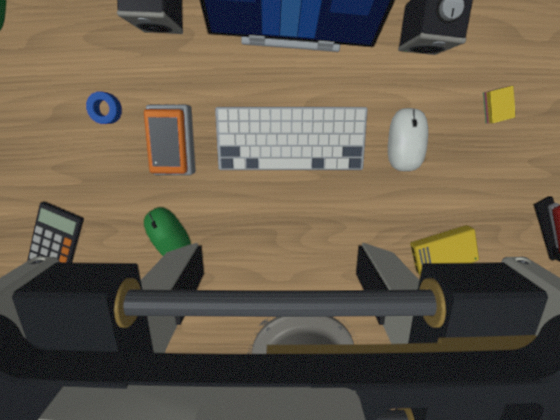

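View pics/z15.png

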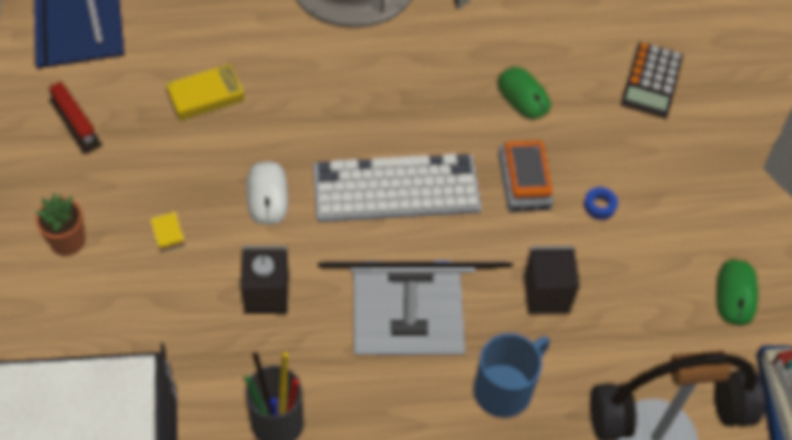

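View pics/d15.png

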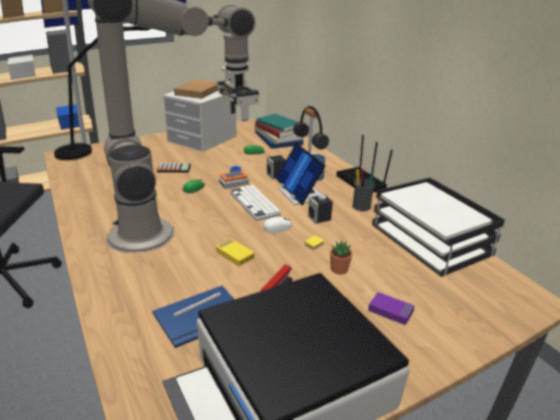

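```bash
python3 - <<'E'
from h import *
c=load('w15');im=c['image'][:,:,::-1]
cv2.imwrite('pics/z15a.png',cv2.resize(im[95:185,135:245],None,fx=6,fy=6,interpolation=cv2.INTER_CUBIC))
cv2.imwrite('pics/z15b.png',cv2.resize(im[0:180,100:480],None,fx=2.1,fy=2.1,interpolation=cv2.INTER_CUBIC))
E
```

```text
(no output)
```

View pics/z15a.png

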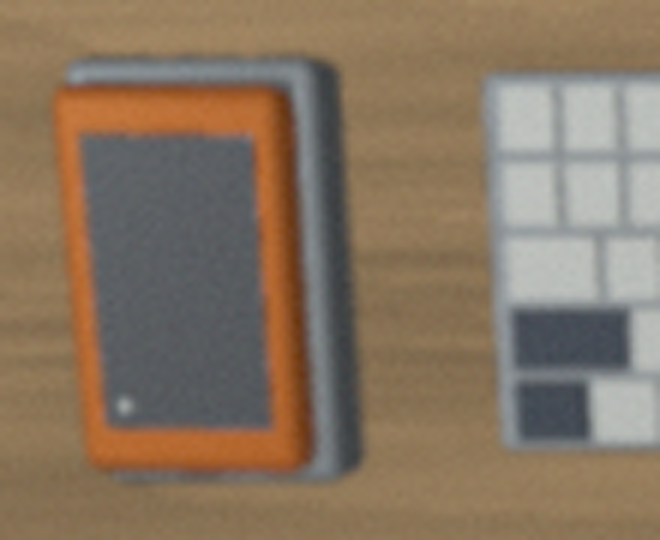

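View pics/z15b.png

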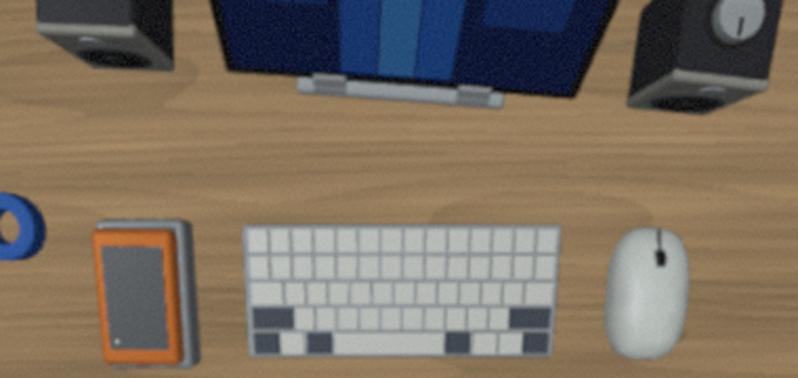

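```bash
python3 - <<'E'
from h import *
c=load('w15')
f=lambda a,o,k:[(o[0]+(u+.5)/k-.5,o[1]+(v+.5)/k-.5) for u,v in a]
box(c,[(54,85),(292,85),(314,471),(88,471)],(135,95),6,.039)
print('dock far edge L/R top',cast(c,f([(66,60),(312,60)],(135,95),6),.026).round(4).tolist(),'right bottom',cast(c,f([(338,70),(362,472)],(135,95),6),.0).round(4).tolist(),'near',cast(c,f([(120,480),(325,480)],(135,95),6),.026).round(4).tolist())
print('kb left',cast(c,f([(486,74),(503,448)],(135,95),6),.01).round(4).tolist())
T=cast(c,f([(229,70),(575,97)],(100,0),2.1),.013)[:,:2];O=T.mean(0);d=T[0]-T[1];y=d/np.linalg.norm(d);x=np.array([y[1],-y[0]])
print('tab',T.round(4).tolist(),np.linalg.norm(d),np.degrees(np.arctan2(-d[0],d[1])))
tf=lambda P:(np.c_[(P[:,:2]-O)@x,(P[:,:2]-O)@y]*1000).round(1).tolist()
print('fronts bottom L(out,in) R(in,out)',tf(cast(c,f([(104,66),(173,70),(629,107),(707,113)],(100,0),2.1),0)))
print('fronts top',tf(cast(c,f([(39,23),(132,26),(674,72),(769,80)],(100,0),2.1),.08)))
E
```

```text
centre [0.4372 0.2171] corners [[0.486, 0.245], [0.485, 0.185], [0.388, 0.189], [0.389, 0.249]]
  side 0.0597 -91.39
  side 0.0967 177.72
  side 0.06 88.98
  side 0.0971 -2.42
dock far edge L/R top [[0.4929, 0.2467, 0.026], [0.4913, 0.1836, 0.026]] right bottom [[0.49, 0.1845, 0.0], [0.3811, 0.1877, 0.0]] near [[0.3845, 0.2464, 0.026], [0.3835, 0.1905, 0.026]]
kb left [[0.4877, 0.1427, 0.01], [0.3889, 0.145, 0.01]]
tab [[0.5926, 0.1453], [0.5725, -0.1]] 0.24610596362044881 -4.699290632646111
fronts bottom L(out,in) R(in,out) [[1.0, 217.2], [0.9, 166.7], [-0.1, -167.7], [1.1, -227.1]]
fronts top [[4.0, 223.3], [4.9, 166.5], [3.2, -163.6], [4.6, -224.4]]
```

```bash
python3 - <<'E'
from h import *
print(workorder.hand_in()); print(telemetry.observe()['time'])
E
```

```text
the job is handed in; nothing more can be done
None
the job is handed in; nothing more can be done
```

The desk is laid out as asked and the job is handed in, at about 40 s of the 144 s allowed. I worked in the order asked: plain speaker to the left of the tablet, knob speaker to the right, dock, mouse, then the drive on the dock.

| Item | Last check |
|---|---|
| Speaker fronts | Within about 1 mm of the tablet's lower front edge at desk level. The same check at the rounded top edges read 3–5 mm back. |
| Speaker gap to tablet | About 40–45 mm. I think both are 1–2 mm wide of the 40 mm asked, and I left them. |
| Speaker squareness | Between 0 and 2° off, depending on which edge is measured. |
| Dock | About 42 mm clear of the keyboard, centred within about 2 mm and parallel within about 1°. |
| Mouse | Centre within about 1–2 mm of target, buttons away from the person, about 1° off parallel. |
| Drive | Within about 1–2 mm of the dock's centre and about 1° off its line. |

The overhead camera read about 2 mm different in y from the wrist camera, which is within the stated calibration. In the last pictures the keyboard and tablet measured the same as at the start. By eye, the plant, notes, tape and look-alikes had not moved either. At hand-in the gripper was open and well clear of everything.

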